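Mount a filter housing on the filtration skid and set its drive

ROBOT

A 6-joint arm with a two-finger parallel gripper is mounted at the origin on a cart in front of the work surface, level with it; the furniture and walls round the work are solid. World frame = base frame: x ahead of the robot, y to its left, z up, the work surface at z = 0. Lengths are in m, angles in rad, forces in N, time in s.
With the tool pointing down it reaches from about 0.425 to 0.95 m from the base axis. Payload 3.5 kg.
Tool frame: the origin (TCP) lies at the very end of the fingers, on their centre line; the grasp point (between the pads) lies 19 mm behind it; z points along the fingers, y is the line along which they close (so a half turn about z gives the same grasp; the last joint's range is limited). The gripper opens to 85 mm and grips with 20 to 120 N. Pads are 22 mm wide; open, the fingers measure 114 mm over their backs; the gripper's body (76 mm by 85 mm) begins 54 mm behind the grasp point. The pads swing forward as they close: fully open they stand 13 mm farther back than shut.
Start: joints at [-1.411, 0.286, 1.577, -0, 1.279, -0.15], TCP at [0.206, -0.643, 0.231] pointing down, gripper open.
Joint ranges: [-2.77, 2.77], [-0.9, 2.22], [0.21, 2.48], [-1.53, 4.67], [0.24, 2.81], [-2.84, 2.84]. Speed limits (rad/s): [2.79, 2.79, 3.14, 3.14, 3.14, 3.14].

INTERFACE

Orientations are given as a unit quaternion [x, y, z, w].
In Python, from plant import get_state, read_camera, sign_off, recognise gives the robot as it stands.
- The arm moves only by the tool arm_command, never from a script. Its argument "steps" is a list of rows, each an object with "translation": the shift along the tool's x, y, z scaled (see below), a list of three; "twist": the turn, a rotation vector about the tool's x, y, z scaled (see below), a list of three; "fingers": the opening, from -1 (shut) to 1 (fully open). In form: [{"translation": [x, y, z], "twist": [rx, ry, rz], "fingers": fingers}, ...]. A call has 1 to 5 rows; each row is the pose to reach, as a shift and turn from the pose commanded when the call began, along the tool's axes at that moment; what a row does not reach only later rows make up. The controller multiplies each number of a shift by 75 cm and each number of a turn by 60 degrees. A row lasts 1/8 s, in which the tool goes at most 62.5 mm and 10.7 degrees, less where a joint would pass 70% of its speed; a pose out of reach is approached as far as the arm can. A call with a number of a shift or a turn outside -1 to 1 is refused whole. A call with a gripper value outside its range is refused whole. The fingers move at their own pace and stop on an object; "grip_force" is the grip in N (left out, the last holds). Time passes only in rows, so rows that repeat a pose let the fingers close. It gives the time, the measured TCP pose, the force, the opening and the grip force at its end, in the units of the state.
- get_state(): the state, without advancing time (a new reading comes with each control period).
- read_camera(name): name is "scene" or "top"; returns a dict with "pixels" (420x560x3 uint8, red, green, blue), "K" (3x3 intrinsics, pixels), "R" (3x3) and "t" (3): a world point X has camera coordinates R X + t. Camera axes: x right, y down, z forward; pixel columns grow to the right and rows downward; lengths in m; the calibration is good to about 2 mm. A picture is of the moment at which its call begins. There is no depth.
- sign_off(): hands the job in; it is judged then, once.
Trained networks look in a picture, given as the dict that the camera call returned (one of the last four; its "shot" number tells which), for a name from the list of things; names that differ only in an ending like _2 or _b are one class to them, and where a whole thing is asked for, a point or a joint stands for the part that bears it (a point fixed in the world has none). Each returns a list of dicts, best first, with "conf" (0 to 1); they miss things now and then, are a little off and sometimes report something else, mostly with a low value. They report only what shows in the picture. A call takes as long as a camera call.
- recognise(picture, query): "point" ([row, column] in pixels, amid what is visible of it).
The state is a dict: "time": time; "qpos": joint angles; "dq": joint speeds; "joint_efforts": joint torques, N m; "eef_pos": TCP position; "tcp_rot": TCP orientation; "contact_force": force on the tool from outside, world axes, zero at the start; "wrist_torque": the same for the moment, N m; "opening": opening from 0.0 (shut) to 1.0 (fully open); "finger_force": force on a finger pad.
Only numpy, scipy, OpenCV 4.12 (cv2) and the standard library are available. Lean on these libraries where they do the work, as an engineer would, in place of code of your own. Each camera call takes 0.05 s, during which the arm holds its last target. There are 200 camera calls.

TASK

Lay the steel filter housing, centred, in the two saddles of the filtration skid and clamp it with every U-bolt parked in the skid's back row, each over the tube with both legs down through its own pair of holes in the front row until its grip rests on the tube. Turn the pod's front knob, the speed dial, to its zero stroke, and only when the housing is clamped and the dial reads zero set the selector behind it from the dot to the two strokes. Leave the other things on the worktop where they are.

Things in the scene. Friction and masses are not known exactly. Their poses are not given: they have to be found in the camera images.
- skid: fixed filtration skid, base plate 134 x 262 mm; origin at the centre of its underside, on the worktop; x axis away from the robot at yaw 0, y left. Left: aluminium bracket plate (130 x 158 mm, centre at y = +48) whose top is 50 mm above the worktop, hollow below. Right: control pod 130 x 78 mm (centre y = -91), top 78 mm above the worktop, with the speed dial in front and the selector behind it
- saddle (a point): where the housing's centre lies when laid in the two V saddles: 74 mm above the worktop, over the middle of the clamping (front) row at the skid's x = -31; axes as the skid's, the laid housing runs along y. The saddles (16 mm wide, 38 mm across, lips 21 mm above the plate) white, stand 40 mm left and right of it; between them the plate's top, 24 mm below this point, is free for fingers
- clamp0 (a point): clamping (front) row, pair 0, 0 leftmost, 40 mm between pairs: point on the plate's top midway between the pair's two holes, which lie 22 mm before and behind it along the skid's x: through holes 10.5 mm wide, countersunk, in 14 mm of plate, 30 mm free below; axes as the skid's
- clamp1 (a point): clamping (front) row, pair 1, 0 leftmost, 40 mm between pairs: point on the plate's top midway between the pair's two holes, which lie 22 mm before and behind it along the skid's x: through holes 10.5 mm wide, countersunk, in 14 mm of plate, 30 mm free below; axes as the skid's
- clamp2 (a point): clamping (front) row, pair 2, 0 leftmost, 40 mm between pairs: point on the plate's top midway between the pair's two holes, which lie 22 mm before and behind it along the skid's x: through holes 10.5 mm wide, countersunk, in 14 mm of plate, 30 mm free below; axes as the skid's
- clamp3 (a point): clamping (front) row, pair 3, 0 leftmost, 40 mm between pairs: point on the plate's top midway between the pair's two holes, which lie 22 mm before and behind it along the skid's x: through holes 10.5 mm wide, countersunk, in 14 mm of plate, 30 mm free below; axes as the skid's
- housing: loose steel filter housing, about 0.4 kg: tube 28 mm thick, 148 mm between two square end blocks (36 x 36 mm, 14 mm long), an 8 mm hose nozzle at each end; origin at its centre, y axis along it, both ends alike. Starts lying flat on the worktop left of the black extractor, centre 18 mm up.  The outermost U-bolts need it centred within 6 mm
- ubolt0: loose U-bolt, may be absent: 7 mm rod, legs down with round tips, leg axes 44 mm apart along its x, black grip 30 (x) by 12 (y) by 32 mm high on its crown; origin midway between the leg tips, grip from 60 to 92 mm above it. Starts upright in a pair of holes of the plate's back row, x axis along the skid's x, origin 6 mm above the worktop; home, with its grip on the tube: 28 mm
- ubolt1: loose U-bolt, may be absent: 7 mm rod, legs down with round tips, leg axes 44 mm apart along its x, black grip 30 (x) by 12 (y) by 32 mm high on its crown; origin midway between the leg tips, grip from 60 to 92 mm above it. Starts upright in a pair of holes of the plate's back row, x axis along the skid's x, origin 6 mm above the worktop; home, with its grip on the tube: 28 mm
- ubolt2: loose U-bolt, may be absent: 7 mm rod, legs down with round tips, leg axes 44 mm apart along its x, black grip 30 (x) by 12 (y) by 32 mm high on its crown; origin midway between the leg tips, grip from 60 to 92 mm above it. Starts upright in a pair of holes of the plate's back row, x axis along the skid's x, origin 6 mm above the worktop; home, with its grip on the tube: 28 mm
- ubolt3: loose U-bolt, may be absent: 7 mm rod, legs down with round tips, leg axes 44 mm apart along its x, black grip 30 (x) by 12 (y) by 32 mm high on its crown; origin midway between the leg tips, grip from 60 to 92 mm above it. Starts upright in a pair of holes of the plate's back row, x axis along the skid's x, origin 6 mm above the worktop; home, with its grip on the tube: 28 mm
- extractor: fixed obstacle between housing and skid: black rotary extractor, a drum on a wider base ring, 0.34 m across and 0.30 m tall, origin at its centre on the worktop; above it a screw feeder from 0.44 m up, its end 90 mm before and left of the origin. Carry things round it on the robot's side, within 0.40 m of the base axis, not over it
- dial (a joint): speed dial, rad: 0 when its white line points along the skid's +x to the long zero stroke of its centre-zero scale, growing clockwise seen from above, -2.4 to 2.4; friction 0.02 N m, stays where it is left; scale strokes every 0.22 rad
- dial_grip (a point): on the dial's axis, in the middle of its bar handle (36 mm long along the point's x axis, 11 mm wide, 22 mm tall, its top 11 mm above this point); turns with the dial, white line towards the point's +x; below the bar a round skirt of 22 mm radius
- selector (a joint): mode selector, rad, growing clockwise seen from above; four detents into which it springs: 0 at the dot (stop; it starts there), 0.6 at one stroke, 1.2 at two strokes, 1.8 at three strokes; at 0 its white line points 0.9 rad to the left of the skid's +x; it takes about 0.04 N m to leave a detent
- selector_grip (a point): on the selector's axis in the middle of its bar handle, the same bar as the dial's; point x axis along the bar, towards its white line
- tape_roll: bystander: roll of yellow tape, 82 mm across, 19 mm high, lying behind the skid
- fuse_box: bystander: small carton 43 x 62 x 30 mm near the front edge
- vial_a: bystander: brown sample vial, 28 mm across, 60 mm high
- vial_b: bystander: brown sample vial, 28 mm across, 60 mm high
- meter: bystander: dark hand-held meter 140 x 68 x 41 mm behind the skid on the right

How it is judged:
By the outcome, as a careful person would: the job done as asked, in the order asked, and still so for the second after the job is handed in, with the robot touching nothing.
Of ubolt0, ubolt1, ubolt2, ubolt3 only 3 to 4 are there at a start; the rules pass over those that are not, and their reading is None.
At some moment in a run one of housing may be knocked a few centimetres aside while the robot is not near it.
It also fails if it takes over 210 s, if anything falls off the work surface, if the arm or the gripper's body presses on something with over 40 N, if the wrist force passes 120 N, or if a joint passes its speed limit or range.

## Working session

There is one attempt and no reset: what is moved stays moved. The work goes in short steps, Python scripts to look and compute and a tool call to move; the robot and the scene stay as the last step left them, time stands still between calls to the robot, and variables do not carry over. Pictures are saved under pics/ and viewed, at most 14 in all, crops included, and the job is handed in when it is done.

Besides the shell and the picture viewer there is one more tool, called after "Emit:" as name(argument=value, ...) on one line, values as JSON. arm_command: Moves the arm, as the interface text tells. Shifts and turns lie within -1 to 1; 1 stands for 75 cm of shift or 60 degrees of turn. Its arguments: {"type":"object","properties":{"steps":{"type":"array"},"grip_force":{"type":"number"}},"required":["steps"]}

```bash
mkdir -p pics; ls; python3 - <<'E'
from plant import *
import cv2,numpy as np
s=get_state();print({k:np.round(v,3) for k,v in s.items()})
for n in("scene","top"):
    p=read_camera(n);cv2.imwrite(f"pics/{n}0.png",p["pixels"][:,:,::-1])
    print(n,np.round(p["K"],1).tolist(),np.round(p["R"],3).tolist(),np.round(p["t"],3).tolist())
    for q in["skid","housing","ubolt0","extractor","dial","selector","dial_grip","selector_grip","clamp0","saddle"]:
        try:print(q,[(np.round(r["point"]).astype(int).tolist(),round(r["conf"],2)) for r in recognise(p,q)][:6])
        except Exception as e:print(q,e)
E
```

```text
pics
{'time': np.float64(0.0), 'qpos': array([-1.411,  0.287,  1.578,  0.   ,  1.279, -0.15 ]), 'dq': array([-0.002, -0.001,  0.   ,  0.001,  0.001, -0.   ]), 'joint_efforts': array([-0.0000e+00, -4.0598e+01, -2.9263e+01, -0.0000e+00,  6.0000e-03,
       -0.0000e+00]), 'eef_pos': array([ 0.206, -0.642,  0.23 ]), 'tcp_rot': array([ 0.988,  0.154,  0.   , -0.001]), 'contact_force': array([ 0.337,  0.32 , -0.233]), 'wrist_torque': array([ 0.053,  0.06 , -0.008]), 'finger_force': np.float64(0.0), 'opening': np.float64(1.001)}
scene [[545.4, 0.0, 278.8], [0.0, 545.4, 210.2], [0.0, 0.0, 1.0]] [[0.887, -0.462, -0.003], [-0.258, -0.491, -0.832], [0.383, 0.739, -0.554]] [-0.47, 0.263, 1.116]
skid [([316, 365], 0.69)]
housing []
ubolt0 [([288, 337], 0.65), ([275, 326], 0.54), ([251, 303], 0.45), ([265, 315], 0.44)]
extractor []
dial []
selector [([241, 344], 0.69), ([308, 356], 0.57)]
dial_grip []
selector_grip [([315, 363], 0.52), ([312, 358], 0.49)]
clamp0 [([314, 366], 0.66)]
saddle [([318, 364], 0.79)]
top [[456.9, 0.0, 265.5], [0.0, 456.9, 211.1], [0.0, 0.0, 1.0]] [[0.027, -0.999, 0.022], [-0.997, -0.028, -0.078], [0.079, -0.019, -0.997]] [0.05, 0.578, 1.399]
skid [([230, 356], 0.91), ([167, 334], 0.54)]
housing [([236, 146], 0.91), ([234, 357], 0.6)]
ubolt0 [([226, 332], 0.64), ([224, 322], 0.53), ([222, 344], 0.43)]
extractor []
dial [([245, 387], 0.61)]
selector [([223, 385], 0.62)]
dial_grip [([246, 390], 0.6)]
selector_grip [([222, 385], 0.6)]
clamp0 [([234, 355], 0.64)]
saddle [([235, 358], 0.64)]
```

View pics/scene0.png

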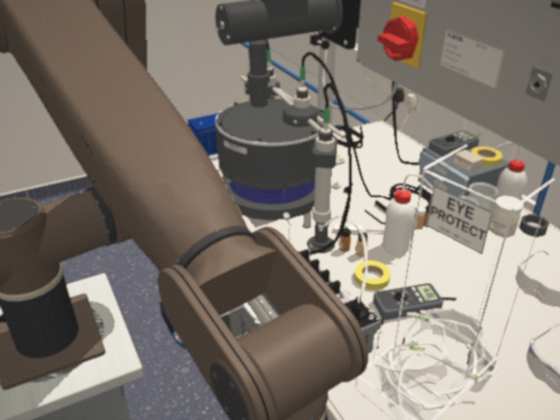

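View pics/top0.png

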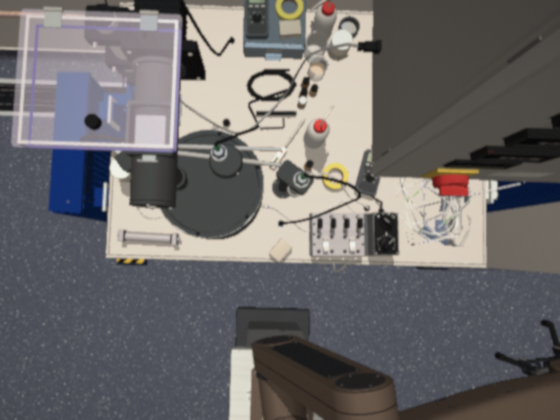

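```bash
python3 - <<'E'
import cv2
a=cv2.imread("pics/top0.png")[190:275,300:410];b=cv2.imread("pics/scene0.png")[205:355,270:410]
a=cv2.resize(a,(770,595),interpolation=cv2.INTER_CUBIC);cv2.imwrite("pics/ta.png",a)
cv2.imwrite("pics/sb.png",cv2.resize(b,(560,600),interpolation=cv2.INTER_CUBIC))
E
```

```text
(no output)
```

View pics/ta.png

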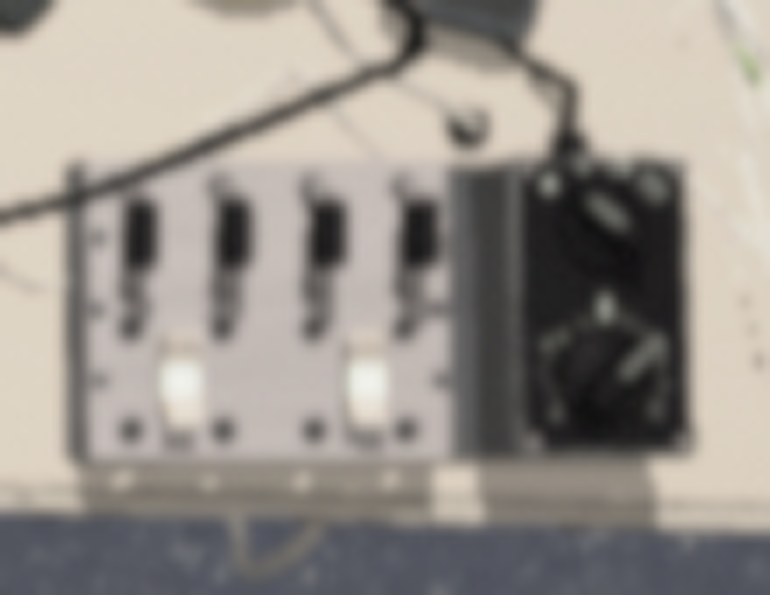

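View pics/sb.png

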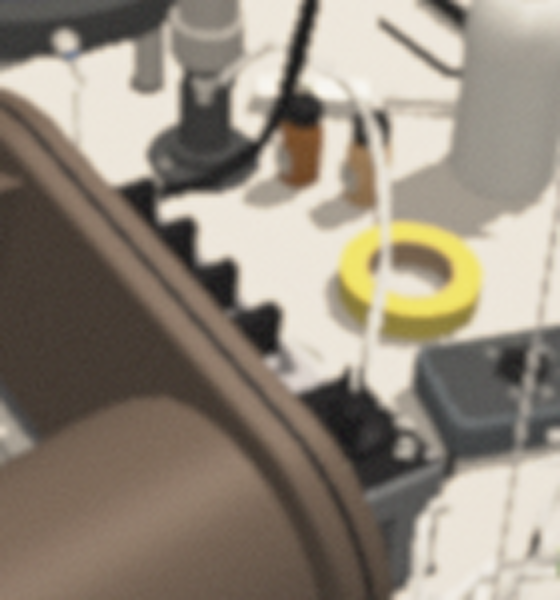

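The top view shows the skid with all four U-bolts parked, black grips at about (226, 320–360). The front holes are near row 251, the dial at (245, 387) with its line clockwise of zero, and the selector at (222, 385). The housing is at (238, 148), left of the extractor.

```bash
cat > h.py <<'E'
from plant import *
import cv2,numpy as np
from scipy.optimize import least_squares
def ray(p,u,v,z):
    R,t=p["R"],p["t"];c=-R.T@t;d=R.T@np.linalg.solve(p["K"],[u,v,1.]);return c+d*(z-c[2])/d[2]
def proj(p,X):
    q=(p["K"]@(p["R"]@np.atleast_2d(X).T+p["t"][:,None])).T;return q[:,:2]/q[:,2:]
def dark(p,u,v,r=2.6,inv=False):
    g=p["pixels"].astype(float).mean(2);g=255-g if inv else g
    for _ in range(8):
        yy,xx=np.mgrid[int(v)-4:int(v)+6,int(u)-4:int(u)+6]
        m=np.hypot(xx-u,yy-v)<=r;w=g[yy,xx];w=np.where(m,np.clip(np.percentile(w[m],85)-w,0,None),0)
        u,v=(w*xx).sum()/w.sum(),(w*yy).sum()/w.sum()
    return u,v
E
python3 - <<'E'
from h import *
p=read_camera("top");cr=lambda x,y:((x+.5)/7-.5+300,(y+.5)/7-.5+190)
f=[];M=[]
for i,x in enumerate((131,223,314,406)):
    f.append(dark(p,*cr(x,432)));M.append((-.053,.108-.04*i,.05))
f=np.array(f);M=np.array(M);print(f.round(2).tolist())
def w(s,M):
    c,n=np.cos(s[2]),np.sin(s[2]);return np.c_[s[0]+c*M[:,0]-n*M[:,1],s[1]+n*M[:,0]+c*M[:,1],M[:,2]]
r=least_squares(lambda s:(proj(p,w(s,M))-f).ravel(),[.5,-.3,0]);s=r.x;print("skid",s,r.fun.round(2))
# checks
def sk(u,v,z):
    X=ray(p,u,v,z);d=X[:2]-s[:2];c,n=np.cos(s[2]),np.sin(s[2]);return np.round([c*d[0]+n*d[1],-n*d[0]+c*d[1]],4)
print("plate corners",[sk(*cr(*a),.05) for a in((88,165),(450,165),(90,458),(450,458))])
print("rear holes",[sk(*cr(x,330),.05) for x in(131,223,314,406)])
print("ubolt tops",[sk(*cr(*a),.098) for a in((140,228),(236,228),(328,228),(420,228))])
print("pod corners",[sk(*cr(*a),.078) for a in((527,165),(685,165),(527,450),(685,450))])
print("dial",sk(*cr(603,380),.085),"line",sk(*cr(645,355),.108),"sel",sk(*cr(605,212),.108),"zero",sk(*cr(605,305),.078))
hs=[("hous c",146,236,.018)]
print("bolts net",[sk(r["point"][1],r["point"][0],.098) for r in recognise(p,"ubolt0")])
X=ray(p,148,238,.018);print("housing",X, "ends",ray(p,122,235.5,.018),ray(p,178,240.5,.018))
print("extractor c",ray(p,211,184,.3),"edges",ray(p,160,184,.3),ray(p,263,184,.3),ray(p,211,235,.3), "fuse",ray(p,280,250,.03))
print("table front",ray(p,300,265,0),"base px",proj(p,[0,0,0]))
cv2.imwrite("pics/h0.png",cv2.resize(p["pixels"][222:256,108:192,::-1],None,fx=9,fy=9,interpolation=cv2.INTER_CUBIC))
E
```

```text
[[318.31, 251.04], [331.44, 251.06], [344.45, 251.05], [357.5, 250.99]]
skid [ 0.5133698  -0.20345979  0.02761738] [-0.06  0.02 -0.06 -0.02  0.04 -0.03  0.08  0.02]
plate corners [array([0.0624, 0.1255]), array([ 0.0625, -0.0333]), array([-0.0649,  0.1258]), array([-0.0651, -0.031 ])]
rear holes [array([-0.0095,  0.1074]), array([-0.0095,  0.0673]), array([-0.0095,  0.0275]), array([-0.0096, -0.0127])]
ubolt tops [array([0.0323, 0.1098]), array([0.0323, 0.0693]), array([0.0323, 0.0304]), array([ 0.0323, -0.0086])]
pod corners [array([ 0.0605, -0.0598]), array([ 0.0605, -0.128 ]), array([-0.0613, -0.0573]), array([-0.0614, -0.1251])]
dial [-0.0316 -0.0886] line [-0.0213 -0.0999] sel [ 0.0385 -0.0844] zero [ 0.0004 -0.0921]
bolts net [array([0.0345, 0.1014])]
housing [0.48351285 0.4264601  0.018     ] ends [0.4890572  0.50661177 0.018     ] [0.47829045 0.33386853 0.018     ]
extractor c [0.61906148 0.20967659 0.3       ] edges [0.61530512 0.33682789 0.3       ] [0.62291024 0.07939778 0.3       ] [0.4914561  0.20510065 0.3       ] fuse [0.45743095 0.01826064 0.03      ]
table front [ 0.4120732  -0.04722307  0.        ] base px [[281.84241844 399.92103962]]
```

View pics/h0.png

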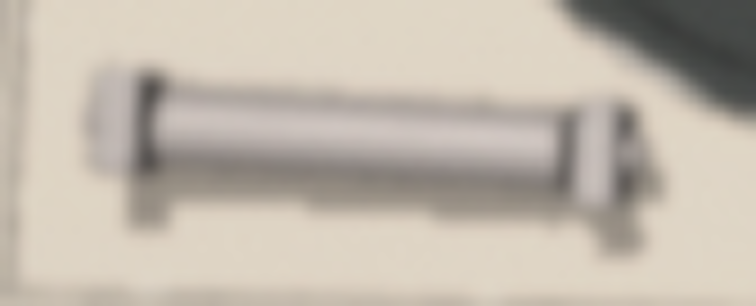

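```bash
cat >> h.py <<'E'
from scipy.spatial.transform import Rotation as Ro
def Rt(phi):  # tool down, tool x at world azimuth phi (deg)
    return Ro.from_euler('z',phi,degrees=True)*Ro.from_euler('x',180,degrees=True)
def plan(targets,start=None):
    s=get_state();P=np.array(s["eef_pos"]);R=Ro.from_quat(s["tcp_rot"])
    x=R.apply([1,0,0]);print("t %.1f now"%s["time"],P.round(4),"phi %.2f"%np.degrees(np.arctan2(x[1],x[0])),"tilt %.2f"%np.degrees(np.arccos(-R.apply([0,0,1])[2])),"F",np.round(s["contact_force"],1),"op %.3f ff %.1f"%(s["opening"],s["finger_force"]),"q",np.degrees(s["qpos"]).round(0))
    for T in targets:
        T=np.array(T,float);R2=Rt(T[3]);d=R.inv().apply(T[:3]-P)
        tw=(R.inv()*R2).as_rotvec(degrees=True)
        print(T,"tr",(d/.75).round(4).tolist(),"tw",(tw/60).round(4).tolist(),"rows %.1f"%max(np.linalg.norm(d)/.0625,np.linalg.norm(tw)/10.7))
        P,R=T[:3],R2
SK=np.array([0.5134,-0.2035,0.0276])
def skw(x,y,s=SK):
    c,n=np.cos(s[2]),np.sin(s[2]);return s[0]+c*x-n*y,s[1]+n*x+c*y
E
python3 - <<'E'
from h import *
p=read_camera("top")
A=ray(p,108+118/9,222+120/9,.036);B=ray(p,108+597/9,222+152/9,.036)
print(A,B,np.linalg.norm(A-B),(A+B)/2,"yaw",np.degrees(np.arctan2(A[1]-B[1],A[0]-B[0]))-90)
print("saddle",skw(-.031,.048))
plan([(.30,-.37,.23,50),(.40,-.10,.23,80),(.385,.10,.23,100),(.30,.28,.23,110),(.484,.427,.12,88)])
E
```

```text
[0.48918528 0.50409507 0.036     ] [0.48272691 0.34217452 0.036     ] 0.16204930166375375 [0.4859561  0.42313479 0.036     ] yaw -2.284092290916206
saddle (np.float64(0.48108717472069473), np.float64(-0.15637377245663417))
t 1.2 now [ 0.2058 -0.6429  0.2313] phi 17.75 tilt 0.00 F [ 0.2  1.  -0.1] op 1.005 ff 0.0 q [-81.  16.  90.  -0.  73.  -9.]
[ 0.3  -0.37  0.23 50.  ] tr [0.2305, -0.3082, 0.0018] tw [0.0001, 0.0, -0.5375] rows 4.6
[ 0.4  -0.1   0.23 80.  ] tr [0.3615, -0.1293, -0.0] tw [0.0, 0.0, -0.5] rows 4.6
[  0.385   0.1     0.23  100.   ] tr [0.2591, -0.066, -0.0] tw [0.0, 0.0, -0.3333] rows 3.2
[  0.3    0.28   0.23 110.  ] tr [0.256, -0.0699, -0.0] tw [0.0, 0.0, -0.1667] rows 3.2
[ 0.484  0.427  0.12  88.   ] tr [0.1003, 0.2976, 0.1467] tw [-0.0, -0.0, 0.3667] rows 4.2
```

Emit:
arm_command(steps=[{"translation":[0.23,-0.308,0.002],"twist":[0,0,-0.537],"fingers":1},{"translation":[0.23,-0.308,0.002],"twist":[0,0,-0.537],"fingers":1},{"translation":[0.23,-0.308,0.002],"twist":[0,0,-0.537],"fingers":1},{"translation":[0.23,-0.308,0.002],"twist":[0,0,-0.537],"fingers":1},{"translation":[0.23,-0.308,0.002],"twist":[0,0,-0.537],"fingers":1}])

```text
time: 1.88
eef_pos: [0.3002, -0.3677, 0.2299]
tcp_rot: [0.906, 0.423, 0.0, 0.0]
contact_force: [0.6, 0.3, -0.7]
opening: 0.998
finger_force: 0.0
```

Emit:
arm_command(steps=[{"translation":[0.3615,-0.129,0],"twist":[0,0,-0.5],"fingers":1},{"translation":[0.3615,-0.129,0],"twist":[0,0,-0.5],"fingers":1},{"translation":[0.3615,-0.129,0],"twist":[0,0,-0.5],"fingers":1},{"translation":[0.3615,-0.129,0],"twist":[0,0,-0.5],"fingers":1},{"translation":[0.3615,-0.129,0],"twist":[0,0,-0.5],"fingers":1}])

```text
time: 2.5
eef_pos: [0.4004, -0.098, 0.2302]
tcp_rot: [0.766, 0.643, 0.0, 0.001]
contact_force: [0.6, 0.0, 0.0]
opening: 0.993
finger_force: 0.0
```

Emit:
arm_command(steps=[{"translation":[0.259,-0.066,0],"twist":[0,0,-0.333],"fingers":1},{"translation":[0.259,-0.066,0],"twist":[0,0,-0.333],"fingers":1},{"translation":[0.259,-0.066,0],"twist":[0,0,-0.333],"fingers":1},{"translation":[0.259,-0.066,0],"twist":[0,0,-0.333],"fingers":1},{"translation":[0.259,-0.066,0],"twist":[0,0,-0.333],"fingers":1}])

```text
time: 3.12
eef_pos: [0.385, 0.0999, 0.23]
tcp_rot: [0.642, 0.767, -0.0, 0.0]
contact_force: [-0.3, -1.1, 0.3]
opening: 1.0
finger_force: 0.0
```

Emit:
arm_command(steps=[{"translation":[0.256,-0.07,0],"twist":[0,0,-0.167],"fingers":1},{"translation":[0.256,-0.07,0],"twist":[0,0,-0.167],"fingers":1},{"translation":[0.256,-0.07,0],"twist":[0,0,-0.167],"fingers":1},{"translation":[0.256,-0.07,0],"twist":[0,0,-0.167],"fingers":1},{"translation":[0.256,-0.07,0],"twist":[0,0,-0.167],"fingers":1}])

```text
time: 3.75
eef_pos: [0.3009, 0.2788, 0.2298]
tcp_rot: [0.574, 0.819, -0.0, 0.0]
contact_force: [0.3, 0.1, 1.0]
opening: 1.003
finger_force: 0.0
```

```bash
python3 - <<'E'
from h import *
for n in("top","scene"):
    p=read_camera(n);cv2.imwrite(f"pics/{n}1.png",p["pixels"][:,:,::-1])
    print(n,[(np.round(r["point"],1),r["conf"]) for r in recognise(p,"housing")])
    if n=="top":
        cv2.imwrite("pics/h1.png",p["pixels"][215:265,95:205,::-1])
plan([(.486,.4231,.12,87.7),(.486,.4231,.004,87.7)])
E
```

```text
top [(array([237. , 143.8]), 0.82), (array([225.5, 335.4]), 0.49), (array([183. , 364.5]), 0.47)]
scene [(array([180.2, 197.4]), 0.71), (array([265.9, 307.4]), 0.68)]
t 4.0 now [0.3013 0.2781 0.2298] phi 109.78 tilt 0.02 F [-0.2 -0.2 -0.5] op 0.998 ff 0.0 q [ 28. -19. 126.  -0.  74.   9.]
[ 0.486   0.4231  0.12   87.7   ] tr [0.0986, 0.2972, 0.1463] tw [0.0, 0.0004, 0.368] rows 4.1
[4.860e-01 4.231e-01 4.000e-03 8.770e+01] tr [0.0, -0.0, 0.1547] tw [0.0, 0.0, 0.0] rows 1.9
```

View pics/scene1.png

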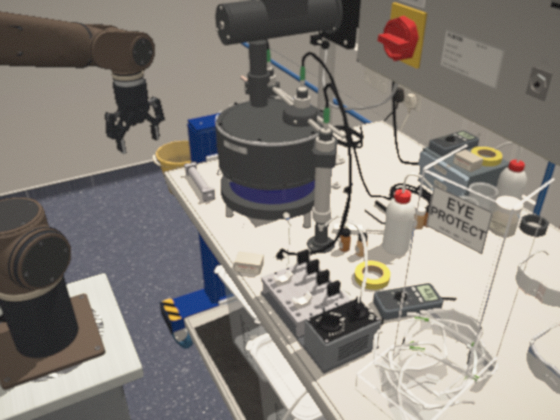

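```bash
python3 - <<'E'
from h import *
a=cv2.imread("pics/top0.png").astype(float);b=cv2.imread("pics/top1.png").astype(float)
d=np.abs(a-b).mean(2);print("diff housing",d[222:256,108:192].mean(),d[222:256,108:192].max(),"bg",d[235:255,200:260].mean())
c=cv2.imread("pics/scene1.png")[240:365,255:390];cv2.imwrite("pics/s1c.png",cv2.resize(c,None,fx=4.8,fy=4.8,interpolation=cv2.INTER_CUBIC))
p=read_camera("scene")
for z,l in((.05,[(-.053,y) for y in(.108,.068,.028,-.012)]),(.078,[(-.0315,-.091),(.035,-.091)]),(.1,[(-.0315,-.091),(.035,-.091)])):
    print(z,((proj(p,[(*skw(*q),z) for q in l])-[255,240]+.5)*4.8-.5).round(0).tolist())
E
```

```text
diff housing 0.5075863678804855 2.3333333333333335 bg 0.4852777777777777
0.05 [[73.0, 190.0], [115.0, 241.0], [160.0, 296.0], [207.0, 353.0]]
0.078 [[357.0, 406.0], [493.0, 348.0]]
0.1 [[359.0, 366.0], [497.0, 309.0]]
```

View pics/s1c.png

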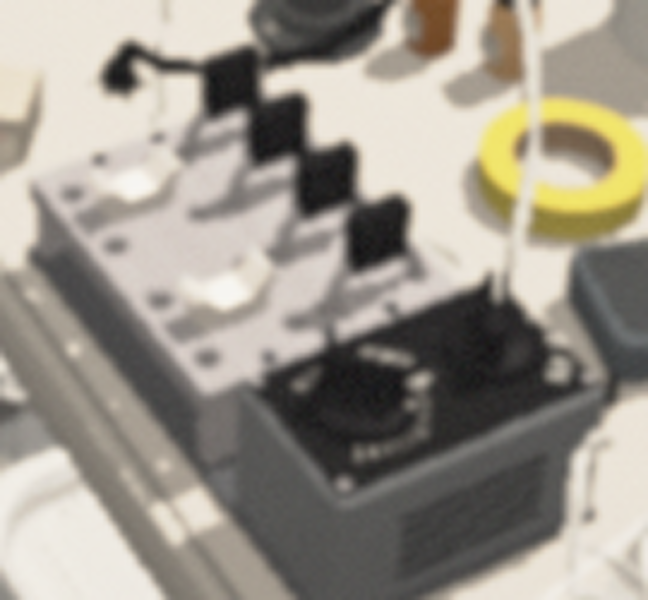

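Emit:
arm_command(steps=[{"translation":[0.0986,0.2972,0.1463],"twist":[0,0,0.368],"fingers":1},{"translation":[0.0986,0.2972,0.1463],"twist":[0,0,0.368],"fingers":1},{"translation":[0.0986,0.2972,0.1463],"twist":[0,0,0.368],"fingers":1},{"translation":[0.0986,0.2972,0.1463],"twist":[0,0,0.368],"fingers":1},{"translation":[0.0986,0.2972,0.1463],"twist":[0,0,0.368],"fingers":1}])

```text
time: 4.62
eef_pos: [0.4858, 0.4241, 0.1146]
tcp_rot: [0.721, 0.693, -0.004, -0.001]
contact_force: [-0.5, 0.2, -0.2]
opening: 1.001
finger_force: 0.0
```

```bash
python3 - <<'E'
from h import *
p=read_camera("top");cv2.imwrite("pics/h2.png",cv2.resize(p["pixels"][205:265,95:205,::-1],None,fx=6,fy=6))
plan([(.486,.4231,.004,87.7)])
E
```

```text
t 4.7 now [0.4857 0.4242 0.1164] phi 87.78 tilt 0.29 F [ 0.2 -1.4  0.2] op 0.999 ff 0.0 q [32. 19. 99. -0. 62. 34.]
[4.860e-01 4.231e-01 4.000e-03 8.770e+01] tr [-0.001, 0.001, 0.1498] tw [-0.0039, 0.0028, 0.0012] rows 1.8
```

Emit:
arm_command(steps=[{"translation":[-0.001,0.001,0.07],"twist":[0,0,0],"fingers":1},{"translation":[-0.001,0.001,0.12],"twist":[0,0,0],"fingers":1},{"translation":[-0.001,0.001,0.1465],"twist":[0,0,0],"fingers":1},{"translation":[-0.001,0.001,0.1465],"twist":[0,0,0],"fingers":0},{"translation":[-0.001,0.001,0.1465],"twist":[0,0,0],"fingers":-1}], grip_force=60)

```text
time: 5.3
eef_pos: [0.4866, 0.4251, 0.0128]
tcp_rot: [0.72, 0.694, 0.002, 0.0]
contact_force: [0.8, 0.4, 0.7]
opening: 0.604
finger_force: 0.0
```

Emit:
arm_command(steps=[{"translation":[0,0,0],"twist":[0,0,0],"fingers":-1},{"translation":[0,0,0],"twist":[0,0,0],"fingers":-1},{"translation":[0,0,0],"twist":[0,0,0],"fingers":-1}])

```text
time: 5.68
eef_pos: [0.4869, 0.4254, 0.013]
tcp_rot: [0.72, 0.694, 0.002, 0.001]
contact_force: [-0.5, -1.0, 6.7]
opening: 0.302
finger_force: 60.0
```

Emit:
arm_command(steps=[{"translation":[0,0,0],"twist":[0,0,0],"fingers":0.1},{"translation":[0,0,0],"twist":[0,0,0],"fingers":0.1},{"translation":[0,0,0.0115],"twist":[0,0,0],"fingers":0.1},{"translation":[0,0,0.0115],"twist":[0,0,0],"fingers":0.1},{"translation":[0,0,0.0115],"twist":[0,0,0],"fingers":-1}], grip_force=80)

```text
time: 6.3
eef_pos: [0.4851, 0.4242, 0.0011]
tcp_rot: [0.72, 0.694, -0.0, 0.0]
contact_force: [6.3, -0.9, 0.3]
opening: 0.351
finger_force: 2.7
```

Emit:
arm_command(steps=[{"translation":[0,0,0],"twist":[0,0,0],"fingers":-1},{"translation":[0,0,0],"twist":[0,0,0],"fingers":-1},{"translation":[0,0,0],"twist":[0,0,0],"fingers":-1},{"translation":[0,0,0],"twist":[0,0,0],"fingers":-1},{"translation":[0,0,0],"twist":[0,0,0],"fingers":-1}])

```text
time: 6.92
eef_pos: [0.4853, 0.4244, 0.0017]
tcp_rot: [0.72, 0.694, 0.0, 0.0]
contact_force: [1.0, -1.1, -0.9]
opening: 0.302
finger_force: 79.0
```

```bash
python3 - <<'E'
from h import *
p=read_camera("top");cv2.imwrite("pics/h3.png",cv2.resize(p["pixels"][205:265,95:205,::-1],None,fx=6,fy=6))
plan([(.486,.4231,.12,87.7)])
E
```

```text
t 7.0 now [0.4853 0.4244 0.0017] phi 87.89 tilt 0.02 F [ 1.5 -1.1 -0.6] op 0.303 ff 79.0 q [ 32.  28. 101.  -0.  50.  34.]
[ 0.486   0.4231  0.12   87.7   ] tr [-0.0016, 0.001, -0.1577] tw [0.0004, -0.0001, 0.0032] rows 1.9
```

View pics/h3.png

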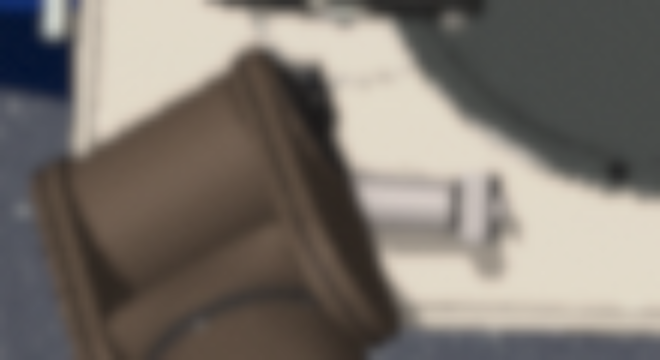

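```bash
python3 - <<'E'
from h import *
plan([(.485,.4244,.04,87.9),(.40,.37,.10,95),(.30,.28,.2,110),(.385,.10,.2,100),(.40,-.06,.2,91.6),(.4811,-.157,.2,91.6),(.4811,-.157,.10,91.6)])
E
```

```text
t 7.0 now [0.4853 0.4244 0.0017] phi 87.89 tilt 0.02 F [ 1.5 -1.1 -0.6] op 0.303 ff 79.0 q [ 32.  28. 101.  -0.  50.  34.]
[4.850e-01 4.244e-01 4.000e-02 8.790e+01] tr [0.0, -0.0004, -0.0511] tw [0.0004, -0.0001, -0.0001] rows 0.6
[ 0.4   0.37  0.1  95.  ] tr [-0.0766, -0.1106, -0.08] tw [0.0, 0.0, -0.1183] rows 1.9
[  0.3    0.28   0.2  110.  ] tr [-0.1079, -0.1433, -0.1333] tw [-0.0, 0.0, -0.25] rows 2.7
[  0.385   0.1     0.2   100.   ] tr [-0.2643, 0.0244, 0.0] tw [0.0, -0.0, 0.1667] rows 3.2
[ 4.00e-01 -6.00e-02  2.00e-01  9.16e+01] tr [-0.2136, -0.0173, -0.0] tw [0.0, -0.0, 0.14] rows 2.6
[ 0.4811 -0.157   0.2    91.6   ] tr [-0.1323, 0.1045, 0.0] tw [0.0, 0.0, 0.0] rows 2.0
[ 0.4811 -0.157   0.1    91.6   ] tr [-0.0, -0.0, 0.1333] tw [0.0, 0.0, 0.0] rows 1.6
```

Emit:
arm_command(steps=[{"translation":[0,0,-0.025],"twist":[0,0,0],"fingers":-1},{"translation":[0,0,-0.051],"twist":[0,0,0],"fingers":-1},{"translation":[0,0,-0.051],"twist":[0,0,0],"fingers":-1}])

```text
time: 7.35
eef_pos: [0.4868, 0.4256, 0.0431]
tcp_rot: [0.72, 0.694, 0.003, 0.0]
contact_force: [0.6, 0.2, -4.7]
opening: 0.303
finger_force: 79.1
```

Emit:
arm_command(steps=[{"translation":[-0.026,-0.037,-0.027],"twist":[0,0,-0.04],"fingers":-1},{"translation":[-0.052,-0.074,-0.053],"twist":[0,0,-0.08],"fingers":-1},{"translation":[-0.077,-0.11,-0.08],"twist":[0,0,-0.118],"fingers":-1},{"translation":[-0.077,-0.11,-0.08],"twist":[0,0,-0.118],"fingers":-1}])

```text
time: 7.85
eef_pos: [0.3993, 0.3693, 0.101]
tcp_rot: [0.676, 0.737, 0.001, 0.0]
contact_force: [-0.2, -0.2, -4.1]
opening: 0.303
finger_force: 80.1
```

Emit:
arm_command(steps=[{"translation":[-0.036,-0.048,-0.044],"twist":[0,0,-0.083],"fingers":-1},{"translation":[-0.072,-0.096,-0.089],"twist":[0,0,-0.167],"fingers":-1},{"translation":[-0.108,-0.143,-0.133],"twist":[0,0,-0.25],"fingers":-1},{"translation":[-0.108,-0.143,-0.133],"twist":[0,0,-0.25],"fingers":-1},{"translation":[-0.108,-0.143,-0.133],"twist":[0,0,-0.25],"fingers":-1}])

```text
time: 8.48
eef_pos: [0.3011, 0.2799, 0.1994]
tcp_rot: [0.574, 0.819, 0.0, 0.0]
contact_force: [-0.1, 0.6, -5.8]
opening: 0.3
finger_force: 80.6
```

Emit:
arm_command(steps=[{"translation":[-0.066,0.006,0],"twist":[0,0,0.042],"fingers":-1},{"translation":[-0.132,0.012,0],"twist":[0,0,0.083],"fingers":-1},{"translation":[-0.198,0.018,0],"twist":[0,0,0.125],"fingers":-1},{"translation":[-0.264,0.024,0],"twist":[0,0,0.167],"fingers":-1},{"translation":[-0.264,0.024,0],"twist":[0,0,0.167],"fingers":-1}])

```text
time: 9.1
eef_pos: [0.3868, 0.0972, 0.1981]
tcp_rot: [0.646, 0.764, -0.001, -0.001]
contact_force: [-1.1, 0.4, -4.9]
opening: 0.302
finger_force: 80.2
```

Emit:
arm_command(steps=[{"translation":[-0.071,-0.006,0],"twist":[0,0,0.047],"fingers":-1},{"translation":[-0.142,-0.012,0],"twist":[0,0,0.093],"fingers":-1},{"translation":[-0.2136,-0.0173,0],"twist":[0,0,0.14],"fingers":-1},{"translation":[-0.2136,-0.0173,0],"twist":[0,0,0.14],"fingers":-1},{"translation":[-0.2136,-0.0173,0],"twist":[0,0,0.14],"fingers":-1}])

```text
time: 9.72
eef_pos: [0.4, -0.0594, 0.1982]
tcp_rot: [0.697, 0.717, -0.0, -0.002]
contact_force: [-0.2, 1.7, -4.6]
opening: 0.299
finger_force: 80.2
```

Emit:
arm_command(steps=[{"translation":[-0.066,0.052,0],"twist":[0,0,0],"fingers":-1},{"translation":[-0.1323,0.1045,0],"twist":[0,0,0],"fingers":-1},{"translation":[-0.1323,0.1045,0],"twist":[0,0,0],"fingers":-1},{"translation":[-0.1323,0.1045,0],"twist":[0,0,0],"fingers":-1},{"translation":[-0.1323,0.1045,0],"twist":[0,0,0],"fingers":-1}])

```text
time: 10.35
eef_pos: [0.4808, -0.1555, 0.1992]
tcp_rot: [0.697, 0.717, 0.0, -0.001]
contact_force: [-0.3, 0.6, -3.6]
opening: 0.3
finger_force: 80.4
```

```bash
python3 - <<'E'
from h import *
for n in("top","scene"):
    p=read_camera(n);cv2.imwrite(f"pics/{n}2.png",p["pixels"][:,:,::-1])
plan([(.4811,-.157,.10,91.6),(.4811,-.157,.06,91.6)])
p=read_camera("scene");c=p["pixels"][140:380,200:420,::-1]
cv2.imwrite("pics/s2c.png",cv2.resize(c,None,fx=2.5,fy=2.5,interpolation=cv2.INTER_CUBIC))
E
```

```text
t 10.4 now [ 0.4809 -0.156   0.1998] phi 91.65 tilt 0.02 F [ 0.4 -0.1 -4.1] op 0.301 ff 80.4 q [-29.  -4. 116.   0.  68. -31.]
[ 0.4811 -0.157   0.1    91.6   ] tr [-0.0013, 0.0002, 0.133] tw [0.0003, 0.0, 0.0008] rows 1.6
[ 4.811e-01 -1.570e-01  6.000e-02  9.160e+01] tr [-0.0, -0.0, 0.0533] tw [0.0, 0.0, 0.0] rows 0.6
```

View pics/s2c.png

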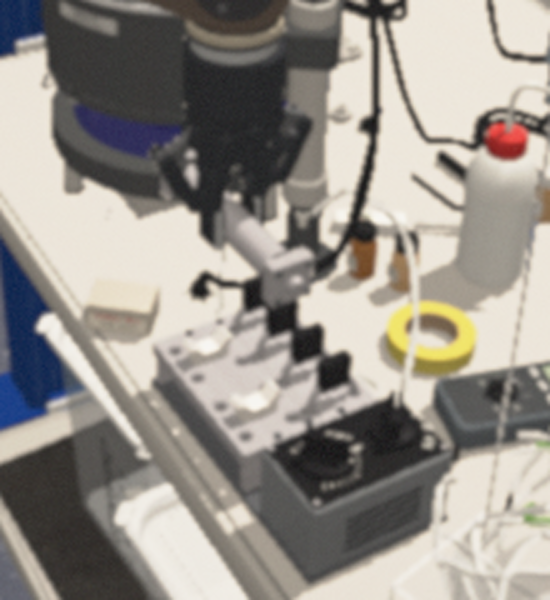

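Emit:
arm_command(steps=[{"translation":[0,0,0.06],"twist":[0,0,0],"fingers":-1},{"translation":[0,0,0.12],"twist":[0,0,0],"fingers":-1},{"translation":[0,0,0.155],"twist":[0,0,0],"fingers":-1},{"translation":[0,0,0.173],"twist":[0,0,0],"fingers":-1},{"translation":[0,0,0.173],"twist":[0,0,0],"fingers":-1}])

```text
time: 11.12
eef_pos: [0.481, -0.157, 0.0697]
tcp_rot: [0.697, 0.717, -0.0, -0.0]
contact_force: [0.2, -0.7, -4.6]
opening: 0.296
finger_force: 80.5
```

Emit:
arm_command(steps=[{"translation":[0,0,0.006],"twist":[0,0,0],"fingers":-1},{"translation":[0,0,0.012],"twist":[0,0,0],"fingers":-1},{"translation":[0,0,0.012],"twist":[0,0,0],"fingers":-1},{"translation":[0,0,0.012],"twist":[0,0,0],"fingers":-1}])

```text
time: 11.62
eef_pos: [0.4814, -0.1574, 0.0611]
tcp_rot: [0.697, 0.717, 0.0, 0.0]
contact_force: [-0.7, 1.0, -4.5]
opening: 0.304
finger_force: 80.5
```

Emit:
arm_command(steps=[{"translation":[0.0016,0,0.0025],"twist":[0,0,0],"fingers":-1},{"translation":[0.0016,0,0.005],"twist":[0,0,0],"fingers":-1},{"translation":[0.0016,0,0.005],"twist":[0,0,0],"fingers":-1},{"translation":[0.0016,0,0.005],"twist":[0,0,0],"fingers":-1}])

```text
time: 12.12
eef_pos: [0.4812, -0.1561, 0.0576]
tcp_rot: [0.697, 0.717, -0.0, -0.0]
contact_force: [-3.8, 1.8, 2.6]
opening: 0.302
finger_force: 81.3
```

```bash
python3 -c "
from h import *
plan([])"
```

```text
t 12.1 now [ 0.4812 -0.1561  0.0576] phi 91.56 tilt 0.03 F [-3.8  1.8  2.6] op 0.302 ff 81.3 q [-29.   8. 121.   0.  52. -31.]
```

Emit:
arm_command(steps=[{"translation":[0,0,0],"twist":[0,0,0],"fingers":-0.25},{"translation":[0,0,0],"twist":[0,0,0],"fingers":-0.25},{"translation":[0,0,0],"twist":[0,0,0],"fingers":-0.25}])

```text
time: 12.5
eef_pos: [0.4816, -0.1564, 0.0574]
tcp_rot: [0.697, 0.717, 0.0, 0.001]
contact_force: [-0.7, 0.2, -0.2]
opening: 0.375
finger_force: 0.0
```

Emit:
arm_command(steps=[{"translation":[0,0,-0.03],"twist":[0,0,0],"fingers":-0.25},{"translation":[0,0,-0.08],"twist":[0,0,0],"fingers":-0.25},{"translation":[0,0,-0.15],"twist":[0,0,0],"fingers":-0.25},{"translation":[0,0,-0.2],"twist":[0,0,0],"fingers":-0.44},{"translation":[0,0,-0.2],"twist":[0,0,0],"fingers":-0.44}])

```text
time: 13.12
eef_pos: [0.4834, -0.1574, 0.2115]
tcp_rot: [0.697, 0.717, 0.001, 0.004]
contact_force: [-0.4, 0.6, -0.2]
opening: 0.282
finger_force: 0.0
```

```bash
python3 - <<'E'
from h import *
plan([(.40,.05,.20,50)])
E
```

```text
t 13.1 now [ 0.4834 -0.1574  0.2115] phi 91.55 tilt 0.52 F [-0.4  0.6 -0.2] op 0.282 ff 0.0 q [-29.  -4. 115.   0.  69. -31.]
[ 0.4   0.05  0.2  50.  ] tr [0.2795, -0.1038, 0.0132] tw [0.0087, 0.0016, 0.6925] rows 3.9
```

Emit:
arm_command(steps=[{"translation":[0.28,-0.104,0],"twist":[0,0,0.693],"fingers":-0.44},{"translation":[0.28,-0.104,0],"twist":[0,0,0.693],"fingers":-0.44},{"translation":[0.28,-0.104,0],"twist":[0,0,0.693],"fingers":-0.44},{"translation":[0.28,-0.104,0],"twist":[0,0,0.693],"fingers":-0.44},{"translation":[0.28,-0.104,0],"twist":[0,0,0.693],"fingers":-0.44}])

```text
time: 13.75
eef_pos: [0.3957, 0.0537, 0.2053]
tcp_rot: [0.906, 0.424, -0.001, -0.001]
contact_force: [0.8, -0.5, -0.5]
opening: 0.281
finger_force: 0.0
```

```bash
python3 - <<'E'
from h import *
p=read_camera("top");cv2.imwrite("pics/t3.png",p["pixels"][:,:,::-1]);q=read_camera("scene");cv2.imwrite("pics/s3.png",q["pixels"][:,:,::-1])
a=cv2.resize(p["pixels"][195:270,300:410,::-1],None,fx=7,fy=7,interpolation=cv2.INTER_CUBIC)
f=lambda P,C,o,k:((proj(C,P)-o+.5)*k-.5)
for x,y,z in[(-.031,.048+s,.092) for s in(.081,-.081,0)]+[(-.053,.108-.04*i,.05) for i in range(4)]+[(.031,.108-.04*i,.098) for i in range(4)]:
    c=f((*skw(x,y),z),p,[300,195],7)[0];cv2.drawMarker(a,tuple(int(v) for v in c.round()),(0,0,255),0,7,1)
cv2.imwrite("pics/t3c.png",a)
b=cv2.resize(q["pixels"][225:365,250:390,::-1],None,fx=4.2,fy=4.2,interpolation=cv2.INTER_CUBIC)
for x,y,z in[(-.031,.048+s,.092) for s in(.081,-.081,0)]+[(-.053,.108-.04*i,.05) for i in range(4)]+[(.031,.108-.04*i,.098) for i in range(4)]:
    c=f((*skw(x,y),z),q,[250,225],4.2)[0];cv2.drawMarker(b,tuple(int(v) for v in c.round()),(0,0,255),0,7,1)
cv2.imwrite("pics/s3c.png",b)
plan([])
E
```

```text
t 13.8 now [0.397  0.0519 0.2061] phi 50.10 tilt 0.07 F [ 0.5 -1.   0.3] op 0.281 ff 0.0 q [ -7. -20. 128.  -0.  71.  33.]
```

View pics/t3c.png

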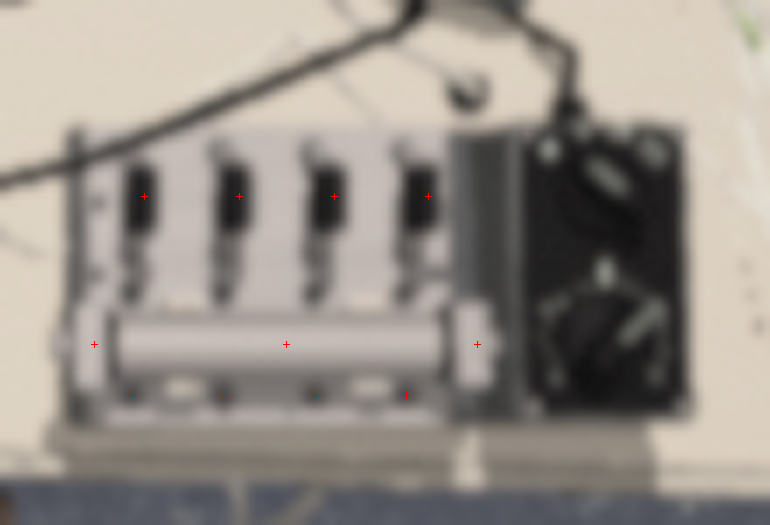

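View pics/s3c.png

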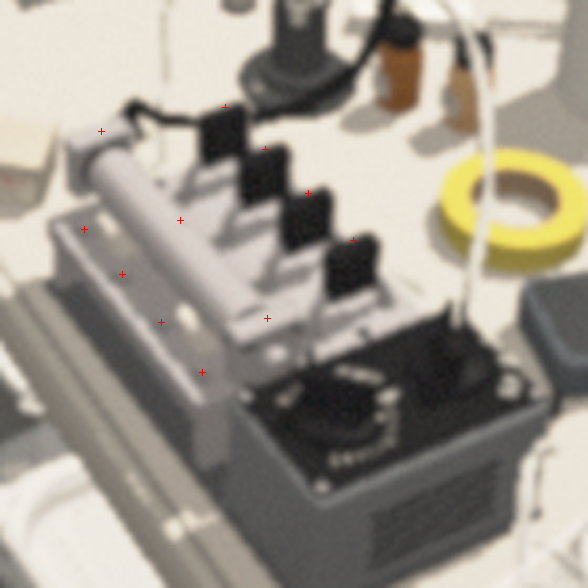

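```bash
python3 - <<'E'
from h import *
for i in range(4):print(i,np.round(skw(.031,.108-.04*i),4),np.round(skw(-.031,.108-.04*i),4))
x,y=skw(.0305,.108)
plan([(x,y-.0005,.15,1.6),(x,y-.0005,.074,1.6)])
E
```

```text
0 [ 0.5414 -0.0947] [ 0.4794 -0.0964]
1 [ 0.5425 -0.1347] [ 0.4805 -0.1364]
2 [ 0.5436 -0.1747] [ 0.4816 -0.1764]
3 [ 0.5447 -0.2146] [ 0.4827 -0.2164]
t 13.8 now [0.397  0.0519 0.2061] phi 50.10 tilt 0.07 F [ 0.5 -1.   0.3] op 0.281 ff 0.0 q [ -7. -20. 128.  -0.  71.  33.]
[ 0.54090796 -0.09519944  0.15        1.6       ] tr [-0.0274, 0.273, 0.0746] tw [-0.0003, 0.0012, 0.8084] rows 4.5
[ 0.54090796 -0.09519944  0.074       1.6       ] tr [0.0, -0.0, 0.1013] tw [0.0, 0.0, 0.0] rows 1.2
```

```bash
python3 - <<'E'
from h import *
p=read_camera("scene");print("stand base",ray(p,320,243,0),"column at z=.2?",[ray(p,324,180,z).round(3) for z in(.1,.15,.2,.25)],"top",[ray(p,325,137,z).round(3) for z in(.2,.25,.3)])
p=read_camera("top");print("disc px(296,178)",[ray(p,294,178,z).round(3) for z in(.2,.3)], ray(p,280,188,0))
E
```

```text
stand base [6.58151529e-01 1.95733414e-02 1.11022302e-16] column at z=.2? [array([0.739, 0.14 , 0.1  ]), array([0.693, 0.069, 0.15 ]), array([ 0.646, -0.003,  0.2  ]), array([ 0.6  , -0.074,  0.25 ])] top [array([0.765, 0.186, 0.2  ]), array([0.709, 0.1  , 0.25 ]), array([0.654, 0.013, 0.3  ])]
disc px(296,178) [array([ 0.656, -0.006,  0.2  ]), array([0.64 , 0.002, 0.3  ])] [0.65332861 0.02137724 0.        ]
```

Emit:
arm_command(steps=[{"translation":[-0.0274,0.273,0.04],"twist":[0,0,0.808],"fingers":-0.44},{"translation":[-0.0274,0.273,0.04],"twist":[0,0,0.808],"fingers":-0.44},{"translation":[-0.0274,0.273,0.04],"twist":[0,0,0.808],"fingers":-0.44},{"translation":[-0.0274,0.273,0.04],"twist":[0,0,0.808],"fingers":-0.44},{"translation":[-0.0274,0.273,0.075],"twist":[0,0,0.808],"fingers":-0.44}])

```text
time: 14.58
eef_pos: [0.5438, -0.0997, 0.1517]
tcp_rot: [1.0, 0.009, 0.002, 0.001]
contact_force: [1.1, 1.2, -0.3]
opening: 0.281
finger_force: 0.0
```

Emit:
arm_command(steps=[{"translation":[0,0,0],"twist":[0,0,0],"fingers":-0.44},{"translation":[0,0,0],"twist":[0,0,0],"fingers":-0.44},{"translation":[0,0,0],"twist":[0,0,0],"fingers":-0.44}])

```text
time: 14.95
eef_pos: [0.5417, -0.0961, 0.1521]
tcp_rot: [1.0, 0.013, 0.001, 0.0]
contact_force: [-0.7, 1.1, 0.4]
opening: 0.283
finger_force: 0.0
```

```bash
python3 - <<'E'
from h import *
x,y=skw(.0305,.108)
plan([(x,y-.0005,.074,1.6)])
E
```

```text
t 14.9 now [ 0.5417 -0.0961  0.1521] phi 1.54 tilt 0.12 F [-0.7  1.1  0.4] op 0.283 ff 0.0 q [-21.   5. 112.  -0.  63.  68.]
[ 0.54090796 -0.09519944  0.074       1.6       ] tr [-0.0012, -0.0013, 0.1041] tw [0.0008, -0.0018, -0.0011] rows 1.2
```

Emit:
arm_command(steps=[{"translation":[-0.0008,-0.001,0.06],"twist":[0,0,0],"fingers":-0.44},{"translation":[-0.0008,-0.001,0.104],"twist":[0,0,0],"fingers":-0.44},{"translation":[-0.0008,-0.001,0.104],"twist":[0,0,0],"fingers":-0.44},{"translation":[-0.0008,-0.001,0.104],"twist":[0,0,0],"fingers":-0.44},{"translation":[-0.0008,-0.001,0.104],"twist":[0,0,0],"fingers":-0.44}])

```text
time: 15.58
eef_pos: [0.5421, -0.0955, 0.0753]
tcp_rot: [1.0, 0.013, 0.002, 0.001]
contact_force: [0.6, 0.2, 0.1]
opening: 0.282
finger_force: 0.0
```

Emit:
arm_command(steps=[{"translation":[0,0,0],"twist":[0,0,0],"fingers":-1},{"translation":[0,0,0],"twist":[0,0,0],"fingers":-1},{"translation":[0,0,0],"twist":[0,0,0],"fingers":-1},{"translation":[0,0,0],"twist":[0,0,0],"fingers":-1},{"translation":[0,0,0],"twist":[0,0,0],"fingers":-1}], grip_force=40)

```text
time: 16.2
eef_pos: [0.5417, -0.0953, 0.0745]
tcp_rot: [1.0, 0.013, 0.001, 0.0]
contact_force: [0.8, -0.1, 5.8]
opening: 0.129
finger_force: 43.0
```

```bash
python3 - <<'E'
from h import *
plan([]);print(get_state()["wrist_torque"].round(2))
E
```

```text
t 16.2 now [ 0.5417 -0.0953  0.0745] phi 1.49 tilt 0.16 F [ 0.8 -0.1  5.8] op 0.129 ff 43.0 q [-21.  11. 114.   0.  54.  68.]
[0.16 0.11 0.03]
```

Emit:
arm_command(steps=[{"translation":[0,0,-0.01],"twist":[0,0,0],"fingers":-1},{"translation":[0,0,-0.02],"twist":[0,0,0],"fingers":-1},{"translation":[0,0,-0.02],"twist":[0,0,0],"fingers":-1},{"translation":[0,0,-0.02],"twist":[0,0,0],"fingers":-1}], grip_force=70)

```text
time: 16.7
eef_pos: [0.5403, -0.095, 0.0877]
tcp_rot: [1.0, 0.013, -0.0, -0.0]
contact_force: [1.5, 0.3, -0.0]
opening: 0.125
finger_force: 70.7
```

Emit:
arm_command(steps=[{"translation":[0.004,0,0],"twist":[0,0,0],"fingers":-1},{"translation":[0.004,0,0],"twist":[0,0,0],"fingers":-1},{"translation":[0.004,0,0],"twist":[0,0,0],"fingers":-1}])

```text
time: 17.08
eef_pos: [0.5432, -0.0949, 0.0875]
tcp_rot: [1.0, 0.013, -0.0, -0.0]
contact_force: [-0.7, 0.1, -0.9]
opening: 0.127
finger_force: 70.7
```

Emit:
arm_command(steps=[{"translation":[-0.008,0,0],"twist":[0,0,0],"fingers":-1},{"translation":[-0.008,0,0],"twist":[0,0,0],"fingers":-1},{"translation":[-0.008,0,0],"twist":[0,0,0],"fingers":-1}])

```text
time: 17.45
eef_pos: [0.5393, -0.0955, 0.0885]
tcp_rot: [1.0, 0.013, 0.003, 0.001]
contact_force: [4.8, -1.2, -4.1]
opening: 0.124
finger_force: 70.5
```

Emit:
arm_command(steps=[{"translation":[0.004,0.004,0],"twist":[0,0,0],"fingers":-1},{"translation":[0.004,0.004,0],"twist":[0,0,0],"fingers":-1},{"translation":[0.004,0.004,0],"twist":[0,0,0],"fingers":-1}])

```text
time: 17.82
eef_pos: [0.5406, -0.0977, 0.088]
tcp_rot: [1.0, 0.013, 0.0, -0.0]
contact_force: [2.0, 3.3, 0.7]
opening: 0.124
finger_force: 71.0
```

Emit:
arm_command(steps=[{"translation":[0,-0.008,0],"twist":[0,0,0],"fingers":-1},{"translation":[0,-0.008,0],"twist":[0,0,0],"fingers":-1},{"translation":[0,-0.008,0],"twist":[0,0,0],"fingers":-1}])

```text
time: 18.2
eef_pos: [0.5406, -0.0939, 0.0879]
tcp_rot: [1.0, 0.014, 0.0, 0.003]
contact_force: [1.7, -6.5, -2.4]
opening: 0.124
finger_force: 70.8
```

```bash
python3 - <<'E'
from h import *
plan([(.5419,-.0963,.088,1.58),(.5419,-.0963,.176,1.58),(.4799,-.0980,.176,1.58),(.4799,-.0980,.126,1.58)])
E
```

```text
t 18.2 now [ 0.5406 -0.0939  0.0879] phi 1.59 tilt 0.29 F [ 1.7 -6.5 -2.4] op 0.124 ff 70.8 q [-20.  10. 114.  -0.  56.  68.]
[ 0.5419 -0.0963  0.088   1.58  ] tr [0.0017, 0.0033, -0.0001] tw [0.0049, -0.0006, 0.0002] rows 0.0
[ 0.5419 -0.0963  0.176   1.58  ] tr [0.0, 0.0, -0.1173] tw [0.0, 0.0, 0.0] rows 1.4
[ 0.4799 -0.098   0.176   1.58  ] tr [-0.0827, -0.0, -0.0] tw [0.0, 0.0, 0.0] rows 1.0
[ 0.4799 -0.098   0.126   1.58  ] tr [-0.0, -0.0, 0.0667] tw [0.0, 0.0, 0.0] rows 0.8
```

Emit:
arm_command(steps=[{"translation":[0.0022,0.005,0],"twist":[0,0,0],"fingers":-1},{"translation":[0.0022,0.005,0],"twist":[0,0,0],"fingers":-1},{"translation":[0.0022,0.005,0],"twist":[0,0,0],"fingers":-1},{"translation":[0.0022,0.005,0],"twist":[0,0,0],"fingers":-1}])

```text
time: 18.7
eef_pos: [0.5419, -0.0954, 0.0877]
tcp_rot: [1.0, 0.013, -0.0, -0.0]
contact_force: [0.4, 0.5, 0.0]
opening: 0.123
finger_force: 70.8
```

Emit:
arm_command(steps=[{"translation":[0,0,-0.04],"twist":[0,0,0],"fingers":-1},{"translation":[0,0,-0.08],"twist":[0,0,0],"fingers":-1},{"translation":[0,0,-0.118],"twist":[0,0,0],"fingers":-1},{"translation":[0,0,-0.118],"twist":[0,0,0],"fingers":-1},{"translation":[0,0,-0.118],"twist":[0,0,0],"fingers":-1}])

```text
time: 19.32
eef_pos: [0.5414, -0.0954, 0.175]
tcp_rot: [1.0, 0.013, -0.001, -0.0]
contact_force: [-0.1, -0.2, -1.0]
opening: 0.121
finger_force: 70.8
```

Emit:
arm_command(steps=[{"translation":[-0.04,0,0],"twist":[0,0,0],"fingers":-1},{"translation":[-0.0827,0,0],"twist":[0,0,0],"fingers":-1},{"translation":[-0.0827,0,0],"twist":[0,0,0],"fingers":-1},{"translation":[-0.0827,0,0],"twist":[0,0,0],"fingers":-1},{"translation":[-0.0827,0,0],"twist":[0,0,0],"fingers":-1}])

```text
time: 19.95
eef_pos: [0.4807, -0.0974, 0.1761]
tcp_rot: [1.0, 0.013, -0.0, -0.0]
contact_force: [-0.2, 0.1, -1.3]
opening: 0.127
finger_force: 70.8
```

```bash
python3 - <<'E'
from h import *
plan([(.4798,-.0975,.127,1.58)])
E
```

```text
t 19.9 now [ 0.4807 -0.0974  0.1761] phi 1.50 tilt 0.02 F [-0.2  0.1 -1.3] op 0.127 ff 70.8 q [-23.  -4. 119.   0.  65.  65.]
[ 0.4798 -0.0975  0.127   1.58  ] tr [-0.0012, 0.0001, 0.0654] tw [-0.0002, 0.0002, -0.0013] rows 0.8
```

Emit:
arm_command(steps=[{"translation":[-0.001,0,0.035],"twist":[0,0,0],"fingers":-1},{"translation":[-0.001,0,0.0654],"twist":[0,0,0],"fingers":-1},{"translation":[-0.001,0,0.0654],"twist":[0,0,0],"fingers":-1},{"translation":[-0.001,0,0.0654],"twist":[0,0,0],"fingers":-1},{"translation":[-0.001,0,0.0654],"twist":[0,0,0],"fingers":-1}])

```text
time: 20.58
eef_pos: [0.4804, -0.0977, 0.1286]
tcp_rot: [1.0, 0.013, 0.001, 0.001]
contact_force: [-0.0, -0.1, 0.1]
opening: 0.123
finger_force: 70.8
```

Emit:
arm_command(steps=[{"translation":[0,0,0.008],"twist":[0,0,0],"fingers":-1},{"translation":[0,0,0.015],"twist":[0,0,0],"fingers":-1},{"translation":[0,0,0.018],"twist":[0,0,0],"fingers":-1},{"translation":[0,0,0.018],"twist":[0,0,0],"fingers":-1}])

```text
time: 21.08
eef_pos: [0.4791, -0.0973, 0.1134]
tcp_rot: [1.0, 0.013, -0.0, -0.0]
contact_force: [0.9, 0.6, -1.5]
opening: 0.125
finger_force: 70.8
```

```bash
python3 - <<'E'
from h import *
plan([(.4798,-.0975,.0965,1.58)])
E
```

```text
t 21.1 now [ 0.4791 -0.0973  0.1134] phi 1.49 tilt 0.04 F [ 0.9  0.6 -1.5] op 0.125 ff 70.8 q [-23.   0. 121.  -0.  58.  65.]
[ 0.4798 -0.0975  0.0965  1.58  ] tr [0.0009, 0.0004, 0.0226] tw [-0.0003, 0.0007, -0.0015] rows 0.3
```

Emit:
arm_command(steps=[{"translation":[0.0007,0,0.008],"twist":[0,0,0],"fingers":-1},{"translation":[0.0007,0,0.015],"twist":[0,0,0],"fingers":-1},{"translation":[0.0007,0,0.021],"twist":[0,0,0],"fingers":-1},{"translation":[0.0007,0,0.024],"twist":[0,0,0],"fingers":-1},{"translation":[0.0007,0,0.024],"twist":[0,0,0],"fingers":-1}])

```text
time: 21.7
eef_pos: [0.48, -0.0972, 0.0968]
tcp_rot: [1.0, 0.013, -0.0, -0.0]
contact_force: [-3.0, 1.5, 5.7]
opening: 0.125
finger_force: 71.8
```

```bash
python3 - <<'E'
from h import *
plan([])
E
```

```text
t 21.7 now [ 0.48   -0.0972  0.0968] phi 1.50 tilt 0.07 F [-3.   1.5  5.7] op 0.125 ff 71.8 q [-23.   2. 122.   0.  56.  65.]
```

Emit:
arm_command(steps=[{"translation":[0,0,0],"twist":[0,0,0],"fingers":-0.44},{"translation":[0,0,0],"twist":[0,0,0],"fingers":-0.44},{"translation":[0,0,0],"twist":[0,0,0],"fingers":-0.44},{"translation":[0,0,-0.04],"twist":[0,0,0],"fingers":-0.44},{"translation":[0,0,-0.08],"twist":[0,0,0],"fingers":-0.44}])

```text
time: 22.32
eef_pos: [0.4795, -0.0972, 0.1559]
tcp_rot: [1.0, 0.013, -0.001, -0.0]
contact_force: [0.8, 0.5, -0.6]
opening: 0.277
finger_force: 0.0
```

Emit:
arm_command(steps=[{"translation":[0.04,0.02,0],"twist":[0,0,0],"fingers":-0.44},{"translation":[0.083,0.0533,0],"twist":[0,0,0],"fingers":-0.44},{"translation":[0.083,0.0533,0],"twist":[0,0,0],"fingers":-0.44},{"translation":[0.083,0.0533,0],"twist":[0,0,0],"fingers":-0.44},{"translation":[0.083,0.0533,0],"twist":[0,0,0],"fingers":-0.44}])

```text
time: 22.95
eef_pos: [0.5423, -0.135, 0.1554]
tcp_rot: [1.0, 0.013, -0.0, -0.0]
contact_force: [-0.3, 0.1, 0.4]
opening: 0.283
finger_force: 0.0
```

```bash
python3 - <<'E'
from h import *
plan([(.543,-.1354,.0745,1.58)])
p=read_camera("scene");cv2.imwrite("pics/s4.png",p["pixels"][150:350,200:400,::-1].repeat(3,0).repeat(3,1))
E
```

```text
t 22.9 now [ 0.5423 -0.135   0.1554] phi 1.51 tilt 0.06 F [-0.3  0.1  0.4] op 0.283 ff 0.0 q [-24.   6. 111.   0.  63.  64.]
[ 0.543  -0.1354  0.0745  1.58  ] tr [0.001, 0.0006, 0.1079] tw [-0.0005, 0.0009, -0.0012] rows 1.3
```

View pics/s4.png

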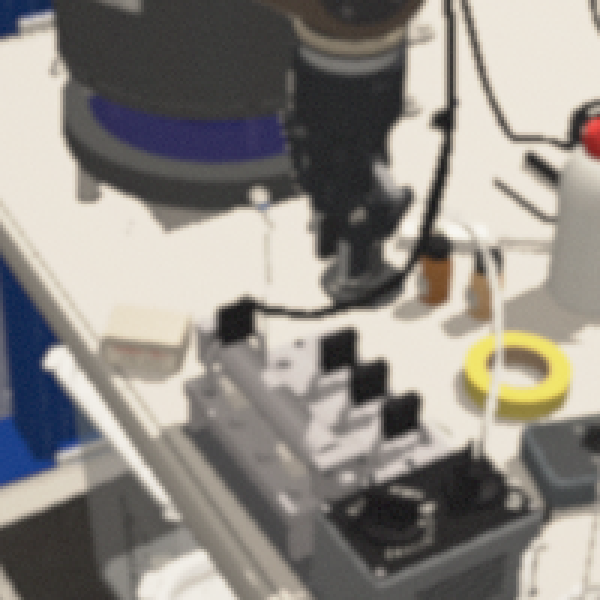

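Bolt 0 sits on the tube at the left end, at about (235, 320) in the crop. The other three are still in the back row. Next is bolt 1.

Emit:
arm_command(steps=[{"translation":[0.001,0.0006,0.06],"twist":[0,0,0],"fingers":-0.44},{"translation":[0.001,0.0006,0.108],"twist":[0,0,0],"fingers":-0.44},{"translation":[0.001,0.0006,0.108],"twist":[0,0,0],"fingers":-0.44},{"translation":[0.001,0.0006,0.108],"twist":[0,0,0],"fingers":-0.44},{"translation":[0.001,0.0006,0.108],"twist":[0,0,0],"fingers":-0.44}])

```text
time: 23.62
eef_pos: [0.5454, -0.1366, 0.0772]
tcp_rot: [1.0, 0.013, 0.002, 0.001]
contact_force: [0.1, -0.4, 0.4]
opening: 0.283
finger_force: 0.0
```

Emit:
arm_command(steps=[{"translation":[0,0,0],"twist":[0,0,0],"fingers":-1},{"translation":[0,0,0],"twist":[0,0,0],"fingers":-1},{"translation":[0,0,0],"twist":[0,0,0],"fingers":-1},{"translation":[0,0,0],"twist":[0,0,0],"fingers":-1},{"translation":[0,0,0],"twist":[0,0,0],"fingers":-1}], grip_force=70)

```text
time: 24.25
eef_pos: [0.5452, -0.1368, 0.0766]
tcp_rot: [1.0, 0.013, 0.001, 0.001]
contact_force: [-0.4, -0.1, 5.9]
opening: 0.123
finger_force: 70.8
```

Emit:
arm_command(steps=[{"translation":[0,0,-0.01],"twist":[0,0,0],"fingers":-1},{"translation":[0,0,-0.02],"twist":[0,0,0],"fingers":-1},{"translation":[0,0,-0.02],"twist":[0,0,0],"fingers":-1},{"translation":[0,0,-0.02],"twist":[0,0,0],"fingers":-1},{"translation":[0,0,-0.02],"twist":[0,0,0],"fingers":-1}])

```text
time: 24.88
eef_pos: [0.5436, -0.136, 0.0894]
tcp_rot: [1.0, 0.013, -0.0, -0.0]
contact_force: [-1.0, -0.0, -0.5]
opening: 0.121
finger_force: 70.1
```

Emit:
arm_command(steps=[{"translation":[0.003,0,0],"twist":[0,0,0],"fingers":-1},{"translation":[0.003,0,0],"twist":[0,0,0],"fingers":-1},{"translation":[0.003,0,0],"twist":[0,0,0],"fingers":-1}])

```text
time: 25.25
eef_pos: [0.5462, -0.1361, 0.0897]
tcp_rot: [1.0, 0.013, -0.0, -0.0]
contact_force: [0.4, -0.5, -0.7]
opening: 0.125
finger_force: 70.1
```

Emit:
arm_command(steps=[{"translation":[-0.006,0,0],"twist":[0,0,0],"fingers":-1},{"translation":[-0.006,0,0],"twist":[0,0,0],"fingers":-1},{"translation":[-0.006,0,0],"twist":[0,0,0],"fingers":-1}])

```text
time: 25.62
eef_pos: [0.5428, -0.1363, 0.0902]
tcp_rot: [1.0, 0.013, 0.002, 0.0]
contact_force: [5.2, 0.1, -2.1]
opening: 0.119
finger_force: 69.7
```

```bash
python3 - <<'E'
from h import *
plan([])
E
```

```text
t 25.6 now [ 0.5428 -0.1363  0.0902] phi 1.46 tilt 0.20 F [ 5.2  0.1 -2.1] op 0.119 ff 69.7 q [-25.  11. 113.   0.  56.  64.]
```

Emit:
arm_command(steps=[{"translation":[0.0043,-0.0005,0],"twist":[0,0,0],"fingers":-1},{"translation":[0.0043,-0.0005,0],"twist":[0,0,0],"fingers":-1},{"translation":[0.0043,-0.0005,0],"twist":[0,0,0],"fingers":-1},{"translation":[0.0043,-0.0005,0],"twist":[0,0,0],"fingers":-1}])

```text
time: 26.12
eef_pos: [0.5445, -0.1357, 0.0896]
tcp_rot: [1.0, 0.013, -0.001, -0.0]
contact_force: [0.3, 0.1, -0.9]
opening: 0.124
finger_force: 70.1
```

Emit:
arm_command(steps=[{"translation":[0,0,-0.04],"twist":[0,0,0],"fingers":-1},{"translation":[0,0,-0.08],"twist":[0,0,0],"fingers":-1},{"translation":[0,0,-0.118],"twist":[0,0,0],"fingers":-1},{"translation":[0,0,-0.118],"twist":[0,0,0],"fingers":-1},{"translation":[0,0,-0.118],"twist":[0,0,0],"fingers":-1}])

```text
time: 26.75
eef_pos: [0.5441, -0.1354, 0.1769]
tcp_rot: [1.0, 0.013, -0.001, -0.0]
contact_force: [-1.3, -1.0, -1.8]
opening: 0.123
finger_force: 70.0
```

Emit:
arm_command(steps=[{"translation":[-0.04,0,0],"twist":[0,0,0],"fingers":-1},{"translation":[-0.0827,0,0],"twist":[0,0,0],"fingers":-1},{"translation":[-0.0827,0,0],"twist":[0,0,0],"fingers":-1},{"translation":[-0.0827,0,0],"twist":[0,0,0],"fingers":-1},{"translation":[-0.0827,0,0],"twist":[0,0,0],"fingers":-1}])

```text
time: 27.38
eef_pos: [0.4835, -0.1374, 0.178]
tcp_rot: [1.0, 0.013, -0.0, -0.0]
contact_force: [-0.8, -0.8, -0.9]
opening: 0.121
finger_force: 70.0
```

```bash
python3 - <<'E'
from h import *
plan([(.4827,-.1374,.129,1.58)])
E
```

```text
t 27.4 now [ 0.4835 -0.1374  0.178 ] phi 1.50 tilt 0.02 F [-0.8 -0.8 -0.9] op 0.121 ff 70.0 q [-27.  -3. 117.   0.  66.  61.]
[ 0.4827 -0.1374  0.129   1.58  ] tr [-0.001, 0.0, 0.0653] tw [-0.0002, 0.0002, -0.0013] rows 0.8
```

Emit:
arm_command(steps=[{"translation":[-0.0008,0,0.035],"twist":[0,0,0],"fingers":-1},{"translation":[-0.0008,0,0.0654],"twist":[0,0,0],"fingers":-1},{"translation":[-0.0008,0,0.0654],"twist":[0,0,0],"fingers":-1},{"translation":[-0.0008,0,0.0654],"twist":[0,0,0],"fingers":-1},{"translation":[-0.0008,0,0.0654],"twist":[0,0,0],"fingers":-1}])

```text
time: 28.0
eef_pos: [0.4833, -0.1378, 0.1306]
tcp_rot: [1.0, 0.013, 0.001, 0.001]
contact_force: [0.2, -0.3, -1.1]
opening: 0.116
finger_force: 70.0
```

Emit:
arm_command(steps=[{"translation":[0,0,0.008],"twist":[0,0,0],"fingers":-1},{"translation":[0,0,0.015],"twist":[0,0,0],"fingers":-1},{"translation":[0,0,0.018],"twist":[0,0,0],"fingers":-1},{"translation":[0,0,0.018],"twist":[0,0,0],"fingers":-1}])

```text
time: 28.5
eef_pos: [0.4821, -0.1372, 0.1154]
tcp_rot: [1.0, 0.013, -0.0, -0.0]
contact_force: [-0.5, -0.2, 0.4]
opening: 0.12
finger_force: 70.0
```

```bash
python3 - <<'E'
from h import *
plan([(.4825,-.1374,.0986,1.58)])
E
```

```text
t 28.5 now [ 0.4821 -0.1372  0.1154] phi 1.49 tilt 0.04 F [-0.5 -0.2  0.4] op 0.120 ff 70.0 q [-28.   2. 120.   0.  58.  61.]
[ 0.4825 -0.1374  0.0986  1.58  ] tr [0.0006, 0.0002, 0.0224] tw [-0.0004, 0.0006, -0.0016] rows 0.3
```

Emit:
arm_command(steps=[{"translation":[0.0005,0,0.008],"twist":[0,0,0],"fingers":-1},{"translation":[0.0005,0,0.015],"twist":[0,0,0],"fingers":-1},{"translation":[0.0005,0,0.021],"twist":[0,0,0],"fingers":-1},{"translation":[0.0005,0,0.024],"twist":[0,0,0],"fingers":-1},{"translation":[0.0005,0,0.024],"twist":[0,0,0],"fingers":-1}])

```text
time: 29.12
eef_pos: [0.4827, -0.1373, 0.0988]
tcp_rot: [1.0, 0.013, -0.001, -0.0]
contact_force: [-2.8, 1.8, 6.5]
opening: 0.12
finger_force: 71.1
```

Emit:
arm_command(steps=[{"translation":[0,0,0],"twist":[0,0,0],"fingers":-0.44},{"translation":[0,0,0],"twist":[0,0,0],"fingers":-0.44},{"translation":[0,0,0],"twist":[0,0,0],"fingers":-0.44},{"translation":[0,0,-0.04],"twist":[0,0,0],"fingers":-0.44},{"translation":[0,0,-0.075],"twist":[0,0,0],"fingers":-0.44}])

```text
time: 29.75
eef_pos: [0.4825, -0.1373, 0.1544]
tcp_rot: [1.0, 0.013, -0.0, -0.0]
contact_force: [-0.3, -0.1, 0.2]
opening: 0.276
finger_force: 0.0
```

Emit:
arm_command(steps=[{"translation":[0.04,0.02,0],"twist":[0,0,0],"fingers":-0.44},{"translation":[0.0825,0.0515,0],"twist":[0,0,0],"fingers":-0.44},{"translation":[0.0825,0.0515,0],"twist":[0,0,0],"fingers":-0.44},{"translation":[0.0825,0.0515,0],"twist":[0,0,0],"fingers":-0.44},{"translation":[0.0825,0.0515,0],"twist":[0,0,0],"fingers":-0.44}])

```text
time: 30.38
eef_pos: [0.5447, -0.1737, 0.1536]
tcp_rot: [1.0, 0.013, -0.0, -0.0]
contact_force: [0.3, 0.3, 0.4]
opening: 0.283
finger_force: 0.0
```

```bash
python3 - <<'E'
from h import *
plan([(.5440,-.1755,.0755,1.58)])
E
```

```text
t 30.4 now [ 0.5447 -0.1737  0.1536] phi 1.50 tilt 0.06 F [0.3 0.3 0.4] op 0.283 ff 0.0 q [-28.   8. 109.   0.  63.  61.]
[ 0.544  -0.1755  0.0755  1.58  ] tr [-0.0009, 0.0025, 0.1042] tw [-0.0006, 0.0009, -0.0013] rows 1.3
```

Emit:
arm_command(steps=[{"translation":[-0.0025,0.001,0.06],"twist":[0,0,0],"fingers":-0.44},{"translation":[-0.0025,0.001,0.104],"twist":[0,0,0],"fingers":-0.44},{"translation":[-0.0025,0.001,0.104],"twist":[0,0,0],"fingers":-0.44},{"translation":[-0.0025,0.001,0.104],"twist":[0,0,0],"fingers":-0.44},{"translation":[-0.0025,0.001,0.104],"twist":[0,0,0],"fingers":-0.44}])

```text
time: 31.0
eef_pos: [0.545, -0.1757, 0.0783]
tcp_rot: [1.0, 0.013, 0.002, 0.001]
contact_force: [0.7, -0.3, 0.1]
opening: 0.286
finger_force: 0.0
```

Emit:
arm_command(steps=[{"translation":[0,0,0],"twist":[0,0,0],"fingers":-1},{"translation":[0,0,0],"twist":[0,0,0],"fingers":-1},{"translation":[0,0,0],"twist":[0,0,0],"fingers":-1},{"translation":[0,0,0],"twist":[0,0,0],"fingers":-1},{"translation":[0,0,0],"twist":[0,0,0],"fingers":-1}], grip_force=70)

```text
time: 31.62
eef_pos: [0.5448, -0.1758, 0.0778]
tcp_rot: [1.0, 0.013, 0.001, 0.001]
contact_force: [-0.2, 0.8, 7.1]
opening: 0.124
finger_force: 70.9
```

Emit:
arm_command(steps=[{"translation":[0,0,-0.01],"twist":[0,0,0],"fingers":-1},{"translation":[0,0,-0.02],"twist":[0,0,0],"fingers":-1},{"translation":[0,0,-0.02],"twist":[0,0,0],"fingers":-1},{"translation":[0,0,-0.02],"twist":[0,0,0],"fingers":-1},{"translation":[0,0,-0.02],"twist":[0,0,0],"fingers":-1}])

```text
time: 32.25
eef_pos: [0.5434, -0.175, 0.0906]
tcp_rot: [1.0, 0.013, -0.0, -0.0]
contact_force: [0.3, 0.5, 0.5]
opening: 0.121
finger_force: 70.1
```

Emit:
arm_command(steps=[{"translation":[0.003,0,0],"twist":[0,0,0],"fingers":-1},{"translation":[0.003,0,0],"twist":[0,0,0],"fingers":-1},{"translation":[0.003,0,0],"twist":[0,0,0],"fingers":-1}])

```text
time: 32.62
eef_pos: [0.5459, -0.175, 0.0909]
tcp_rot: [1.0, 0.013, -0.0, -0.0]
contact_force: [0.6, 0.0, -0.9]
opening: 0.12
finger_force: 70.0
```

Emit:
arm_command(steps=[{"translation":[-0.006,0,0],"twist":[0,0,0],"fingers":-1},{"translation":[-0.006,0,0],"twist":[0,0,0],"fingers":-1},{"translation":[-0.006,0,0],"twist":[0,0,0],"fingers":-1}])

```text
time: 33.0
eef_pos: [0.5425, -0.1755, 0.0914]
tcp_rot: [1.0, 0.013, 0.002, 0.0]
contact_force: [5.3, -0.9, -2.7]
opening: 0.124
finger_force: 69.7
```

```bash
python3 - <<'E'
from h import *
plan([])
E
```

```text
t 33.0 now [ 0.5425 -0.1755  0.0914] phi 1.47 tilt 0.19 F [ 5.3 -0.9 -2.7] op 0.124 ff 69.7 q [-28.  12. 111.   0.  56.  60.]
```

Emit:
arm_command(steps=[{"translation":[0.0043,0,0],"twist":[0,0,0],"fingers":-1},{"translation":[0.0043,0,0],"twist":[0,0,0],"fingers":-1},{"translation":[0.0043,0,0],"twist":[0,0,0],"fingers":-1},{"translation":[0.0043,0,0],"twist":[0,0,0],"fingers":-1}])

```text
time: 33.5
eef_pos: [0.5442, -0.175, 0.0908]
tcp_rot: [1.0, 0.013, -0.001, -0.0]
contact_force: [0.5, 0.4, -0.3]
opening: 0.124
finger_force: 70.1
```

Emit:
arm_command(steps=[{"translation":[0,0,-0.04],"twist":[0,0,0],"fingers":-1},{"translation":[0,0,-0.08],"twist":[0,0,0],"fingers":-1},{"translation":[0,0,-0.118],"twist":[0,0,0],"fingers":-1},{"translation":[0,0,-0.118],"twist":[0,0,0],"fingers":-1},{"translation":[0,0,-0.118],"twist":[0,0,0],"fingers":-1}])

```text
time: 34.12
eef_pos: [0.5439, -0.1747, 0.1781]
tcp_rot: [1.0, 0.013, -0.001, -0.001]
contact_force: [0.3, 0.7, -0.6]
opening: 0.118
finger_force: 70.0
```

Emit:
arm_command(steps=[{"translation":[-0.04,0,0],"twist":[0,0,0],"fingers":-1},{"translation":[-0.0827,0,0],"twist":[0,0,0],"fingers":-1},{"translation":[-0.0827,0,0],"twist":[0,0,0],"fingers":-1},{"translation":[-0.0827,0,0],"twist":[0,0,0],"fingers":-1},{"translation":[-0.0827,0,0],"twist":[0,0,0],"fingers":-1}])

```text
time: 34.75
eef_pos: [0.4832, -0.1767, 0.1792]
tcp_rot: [1.0, 0.013, -0.0, -0.0]
contact_force: [0.4, 1.0, -0.6]
opening: 0.117
finger_force: 70.0
```

Emit:
arm_command(steps=[{"translation":[-0.0008,0,0.035],"twist":[0,0,0],"fingers":-1},{"translation":[-0.0008,0,0.0654],"twist":[0,0,0],"fingers":-1},{"translation":[-0.0008,0,0.0654],"twist":[0,0,0],"fingers":-1},{"translation":[-0.0008,0,0.0654],"twist":[0,0,0],"fingers":-1},{"translation":[-0.0008,0,0.0654],"twist":[0,0,0],"fingers":-1}])

```text
time: 35.38
eef_pos: [0.483, -0.1772, 0.1318]
tcp_rot: [1.0, 0.013, 0.001, 0.001]
contact_force: [0.7, 0.6, 0.0]
opening: 0.121
finger_force: 70.0
```

Emit:
arm_command(steps=[{"translation":[0,0,0.008],"twist":[0,0,0],"fingers":-1},{"translation":[0,0,0.015],"twist":[0,0,0],"fingers":-1},{"translation":[0,0,0.018],"twist":[0,0,0],"fingers":-1},{"translation":[0,0,0.018],"twist":[0,0,0],"fingers":-1}])

```text
time: 35.88
eef_pos: [0.4818, -0.1766, 0.1166]
tcp_rot: [1.0, 0.013, -0.0, -0.0]
contact_force: [-0.8, -0.4, 0.1]
opening: 0.121
finger_force: 70.0
```

Emit:
arm_command(steps=[{"translation":[0.0006,0,0.008],"twist":[0,0,0],"fingers":-1},{"translation":[0.0006,0,0.015],"twist":[0,0,0],"fingers":-1},{"translation":[0.0006,0,0.021],"twist":[0,0,0],"fingers":-1},{"translation":[0.0006,0,0.024],"twist":[0,0,0],"fingers":-1},{"translation":[0.0006,0,0.024],"twist":[0,0,0],"fingers":-1}])

```text
time: 36.5
eef_pos: [0.4824, -0.1767, 0.1]
tcp_rot: [1.0, 0.013, -0.001, -0.0]
contact_force: [-3.6, 1.8, 6.0]
opening: 0.12
finger_force: 71.1
```

Emit:
arm_command(steps=[{"translation":[0,0,0],"twist":[0,0,0],"fingers":-0.44},{"translation":[0,0,0],"twist":[0,0,0],"fingers":-0.44},{"translation":[0,0,0],"twist":[0,0,0],"fingers":-0.44},{"translation":[0,0,-0.04],"twist":[0,0,0],"fingers":-0.44},{"translation":[0,0,-0.073],"twist":[0,0,0],"fingers":-0.44}])

```text
time: 37.12
eef_pos: [0.4824, -0.1767, 0.1542]
tcp_rot: [1.0, 0.013, -0.0, -0.0]
contact_force: [0.5, -0.4, 1.1]
opening: 0.28
finger_force: 0.0
```

Emit:
arm_command(steps=[{"translation":[0.04,0.02,0],"twist":[0,0,0],"fingers":-0.44},{"translation":[0.0825,0.0535,0],"twist":[0,0,0],"fingers":-0.44},{"translation":[0.0825,0.0535,0],"twist":[0,0,0],"fingers":-0.44},{"translation":[0.0825,0.0535,0],"twist":[0,0,0],"fingers":-0.44},{"translation":[0.0825,0.0535,0],"twist":[0,0,0],"fingers":-0.44}])

```text
time: 37.75
eef_pos: [0.5445, -0.2145, 0.1533]
tcp_rot: [1.0, 0.013, -0.0, -0.0]
contact_force: [-0.3, 0.2, 0.2]
opening: 0.278
finger_force: 0.0
```

```bash
python3 - <<'E'
from h import *
plan([(.545,-.2155,.0755,1.58)])
E
```

```text
t 37.8 now [ 0.5445 -0.2145  0.1533] phi 1.50 tilt 0.06 F [-0.3  0.2  0.2] op 0.278 ff 0.0 q [-31.  10. 107.   0.  64.  57.]
[ 0.545  -0.2155  0.0755  1.58  ] tr [0.0007, 0.0014, 0.1038] tw [-0.0006, 0.0009, -0.0013] rows 1.2
```

Emit:
arm_command(steps=[{"translation":[-0.0015,0,0.06],"twist":[0,0,0],"fingers":-0.44},{"translation":[-0.0015,0,0.104],"twist":[0,0,0],"fingers":-0.44},{"translation":[-0.0015,0,0.104],"twist":[0,0,0],"fingers":-0.44},{"translation":[-0.0015,0,0.104],"twist":[0,0,0],"fingers":-0.44},{"translation":[-0.0015,0,0.104],"twist":[0,0,0],"fingers":-0.44}])

```text
time: 38.38
eef_pos: [0.5455, -0.2159, 0.078]
tcp_rot: [1.0, 0.013, 0.002, 0.001]
contact_force: [0.0, -0.6, -0.2]
opening: 0.282
finger_force: 0.0
```

Emit:
arm_command(steps=[{"translation":[0,0,0],"twist":[0,0,0],"fingers":-1},{"translation":[0,0,0],"twist":[0,0,0],"fingers":-1},{"translation":[0,0,0],"twist":[0,0,0],"fingers":-1},{"translation":[0,0,0],"twist":[0,0,0],"fingers":-1},{"translation":[0,0,0],"twist":[0,0,0],"fingers":-1}], grip_force=70)

```text
time: 39.0
eef_pos: [0.5454, -0.2159, 0.0775]
tcp_rot: [1.0, 0.013, 0.001, 0.001]
contact_force: [-0.2, -0.0, 5.8]
opening: 0.126
finger_force: 71.0
```

Emit:
arm_command(steps=[{"translation":[0,0,-0.01],"twist":[0,0,0],"fingers":-1},{"translation":[0,0,-0.02],"twist":[0,0,0],"fingers":-1},{"translation":[0,0,-0.02],"twist":[0,0,0],"fingers":-1},{"translation":[0,0,-0.02],"twist":[0,0,0],"fingers":-1},{"translation":[0,0,-0.02],"twist":[0,0,0],"fingers":-1}])

```text
time: 39.62
eef_pos: [0.544, -0.2151, 0.0903]
tcp_rot: [1.0, 0.013, -0.0, -0.0]
contact_force: [0.5, 0.4, -0.4]
opening: 0.123
finger_force: 70.1
```

Emit:
arm_command(steps=[{"translation":[0.003,0,0],"twist":[0,0,0],"fingers":-1},{"translation":[0.003,0,0],"twist":[0,0,0],"fingers":-1},{"translation":[0.003,0,0],"twist":[0,0,0],"fingers":-1}])

```text
time: 40.0
eef_pos: [0.5465, -0.2152, 0.0906]
tcp_rot: [1.0, 0.013, -0.0, -0.0]
contact_force: [-0.7, -0.3, -0.9]
opening: 0.119
finger_force: 70.1
```

Emit:
arm_command(steps=[{"translation":[-0.006,0,0],"twist":[0,0,0],"fingers":-1},{"translation":[-0.006,0,0],"twist":[0,0,0],"fingers":-1},{"translation":[-0.006,0,0],"twist":[0,0,0],"fingers":-1}])

```text
time: 40.38
eef_pos: [0.543, -0.2156, 0.0911]
tcp_rot: [1.0, 0.013, 0.002, 0.0]
contact_force: [4.9, -0.3, -2.9]
opening: 0.121
finger_force: 69.8
```

Emit:
arm_command(steps=[{"translation":[0.0043,0,0],"twist":[0,0,0],"fingers":-1},{"translation":[0.0043,0,0],"twist":[0,0,0],"fingers":-1},{"translation":[0.0043,0,0],"twist":[0,0,0],"fingers":-1},{"translation":[0.0043,0,0],"twist":[0,0,0],"fingers":-1}])

```text
time: 40.88
eef_pos: [0.5448, -0.2151, 0.0905]
tcp_rot: [1.0, 0.013, -0.001, -0.0]
contact_force: [0.9, -0.4, -1.0]
opening: 0.118
finger_force: 70.1
```

Emit:
arm_command(steps=[{"translation":[0,0,-0.04],"twist":[0,0,0],"fingers":-1},{"translation":[0,0,-0.08],"twist":[0,0,0],"fingers":-1},{"translation":[0,0,-0.118],"twist":[0,0,0],"fingers":-1},{"translation":[0,0,-0.118],"twist":[0,0,0],"fingers":-1},{"translation":[0,0,-0.118],"twist":[0,0,0],"fingers":-1}])

```text
time: 41.5
eef_pos: [0.5445, -0.2148, 0.1778]
tcp_rot: [1.0, 0.013, -0.001, -0.001]
contact_force: [-1.1, -0.2, -0.9]
opening: 0.122
finger_force: 70.0
```

Emit:
arm_command(steps=[{"translation":[-0.04,0,0],"twist":[0,0,0],"fingers":-1},{"translation":[-0.0827,0,0],"twist":[0,0,0],"fingers":-1},{"translation":[-0.0827,0,0],"twist":[0,0,0],"fingers":-1},{"translation":[-0.0827,0,0],"twist":[0,0,0],"fingers":-1},{"translation":[-0.0827,0,0],"twist":[0,0,0],"fingers":-1}])

```text
time: 42.12
eef_pos: [0.4838, -0.2168, 0.1788]
tcp_rot: [1.0, 0.013, -0.0, -0.0]
contact_force: [-1.1, -0.1, -1.0]
opening: 0.122
finger_force: 70.0
```

Emit:
arm_command(steps=[{"translation":[-0.0008,0,0.035],"twist":[0,0,0],"fingers":-1},{"translation":[-0.0008,0,0.0654],"twist":[0,0,0],"fingers":-1},{"translation":[-0.0008,0,0.0654],"twist":[0,0,0],"fingers":-1},{"translation":[-0.0008,0,0.0654],"twist":[0,0,0],"fingers":-1},{"translation":[-0.0008,0,0.0654],"twist":[0,0,0],"fingers":-1}])

```text
time: 42.75
eef_pos: [0.4836, -0.2174, 0.1316]
tcp_rot: [1.0, 0.013, 0.001, 0.001]
contact_force: [-0.1, -0.6, -0.6]
opening: 0.125
finger_force: 70.0
```

Emit:
arm_command(steps=[{"translation":[0,0,0.008],"twist":[0,0,0],"fingers":-1},{"translation":[0,0,0.015],"twist":[0,0,0],"fingers":-1},{"translation":[0,0,0.018],"twist":[0,0,0],"fingers":-1},{"translation":[0,0,0.018],"twist":[0,0,0],"fingers":-1}])

```text
time: 43.25
eef_pos: [0.4824, -0.2167, 0.1163]
tcp_rot: [1.0, 0.013, -0.0, -0.0]
contact_force: [0.9, 0.0, -1.4]
opening: 0.124
finger_force: 70.0
```

Emit:
arm_command(steps=[{"translation":[0.0006,0,0.008],"twist":[0,0,0],"fingers":-1},{"translation":[0.0006,0,0.015],"twist":[0,0,0],"fingers":-1},{"translation":[0.0006,0,0.021],"twist":[0,0,0],"fingers":-1},{"translation":[0.0006,0,0.024],"twist":[0,0,0],"fingers":-1},{"translation":[0.0006,0,0.024],"twist":[0,0,0],"fingers":-1}])

```text
time: 43.88
eef_pos: [0.4831, -0.2168, 0.0997]
tcp_rot: [1.0, 0.013, -0.0, -0.0]
contact_force: [-2.2, 1.7, 5.2]
opening: 0.122
finger_force: 71.1
```

Emit:
arm_command(steps=[{"translation":[0,0,0],"twist":[0,0,0],"fingers":-0.44},{"translation":[0,0,0],"twist":[0,0,0],"fingers":-0.44},{"translation":[0,0,0],"twist":[0,0,0],"fingers":-0.44},{"translation":[0,0,-0.05],"twist":[0,0,0],"fingers":-0.44},{"translation":[0,0,-0.13],"twist":[0,0,0],"fingers":-0.44}])

```text
time: 44.5
eef_pos: [0.4815, -0.2158, 0.1944]
tcp_rot: [1.0, 0.013, -0.003, -0.002]
contact_force: [0.3, -0.6, -0.6]
opening: 0.279
finger_force: 0.0
```

Emit:
arm_command(steps=[{"translation":[-0.123,-0.33,0],"twist":[0,0,0],"fingers":-0.44},{"translation":[-0.123,-0.33,0],"twist":[0,0,0],"fingers":-0.44},{"translation":[-0.123,-0.33,0],"twist":[0,0,0],"fingers":-0.44},{"translation":[-0.123,-0.33,0],"twist":[0,0,0],"fingers":-0.44},{"translation":[-0.123,-0.33,0],"twist":[0,0,0],"fingers":-0.44}])

```text
time: 45.12
eef_pos: [0.3829, 0.0305, 0.1958]
tcp_rot: [1.0, 0.015, 0.0, -0.0]
contact_force: [0.6, -0.1, 0.2]
opening: 0.281
finger_force: 0.0
```

```bash
sed -i 's/^SK=.*/SK=np.array([0.5138,-0.2043,0.0276])/' h.py; python3 - <<'E'
from h import *
I=[read_camera("top") for _ in range(3)];p=I[-1]
J=[read_camera("scene") for _ in range(3)];q=J[-1]
P=np.mean([i["pixels"].astype(float) for i in I],0).astype(np.uint8);Q=np.mean([i["pixels"].astype(float) for i in J],0).astype(np.uint8)
cv2.imwrite("pics/t5.png",P[:,:,::-1]);cv2.imwrite("pics/s5.png",Q[:,:,::-1])
a=cv2.resize(P[205:260,300:405,::-1],None,fx=7,fy=7,interpolation=cv2.INTER_CUBIC)
b=cv2.resize(Q[280:350,300:390,::-1],None,fx=7,fy=7,interpolation=cv2.INTER_CUBIC)
a=cv2.copyMakeBorder(a,0,0,0,max(0,b.shape[1]-a.shape[1]),0)
b=cv2.resize(Q[225:365,250:390,::-1],None,fx=4.2,fy=4.2,interpolation=cv2.INTER_CUBIC)
cv2.imwrite("pics/t5c.png",a);cv2.imwrite("pics/s5c.png",b)
plan([])
E
```

```text
t 45.4 now [0.3851 0.027  0.1963] phi 1.39 tilt 0.02 F [-0.1 -0.3  1. ] op 0.280 ff 0.0 q [-11. -21. 131.  -0.  71.  77.]
```

View pics/s5c.png

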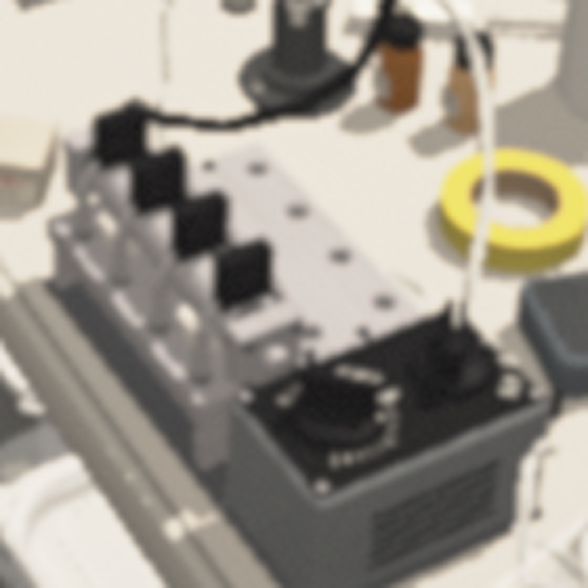

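View pics/t5c.png

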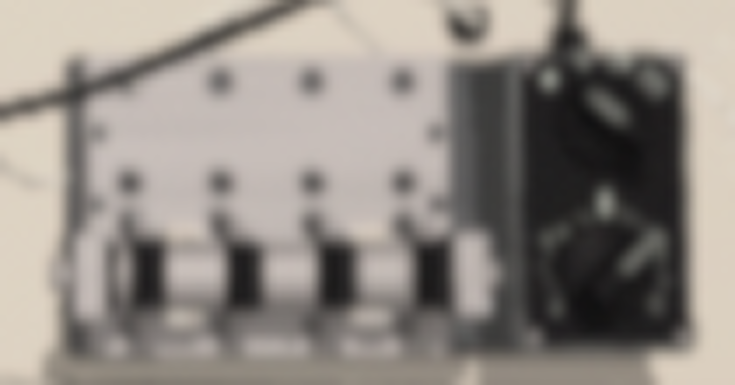

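The scene shows all four U-bolts clamped on the tube and the back-row holes empty. In the top crop the dial's line runs from about (622, 270) to (660, 235), well clockwise of the zero stroke at (605, 203). The selector's line at (607, 106) points up-left.

```bash
python3 - <<'E'
from h import *
p=read_camera("top");q=read_camera("scene")
P=cv2.imread("pics/t5.png").astype(float).mean(2);Q=cv2.imread("pics/s5.png").astype(float).mean(2)
T=lambda x,y:((x+.5)/7-.5+300,(y+.5)/7-.5+205)
def line(c,r):
    v,u=np.mgrid[0:420,0:560];x,y=T(*c);m=np.hypot(u-x,v-y)<r
    for _ in range(5):
        w=np.where(m,np.clip(P-np.percentile(P[m],45),0,None),0);x,y=(w*u).sum()/w.sum(),(w*v).sum()/w.sum();m=np.hypot(u-x,v-y)<r
    C=np.array([[(w*(u-x)**2).sum(),(w*(u-x)*(v-y)).sum()],[0,(w*(v-y)**2).sum()]])/w.sum();C[1,0]=C[0,1]
    e,V=np.linalg.eigh(C);return x,y,V[:,1],np.sqrt(e)
inv=lambda X:(np.array([[np.cos(SK[2]),np.sin(SK[2])],[-np.sin(SK[2]),np.cos(SK[2])]])@(X[:2]-SK[:2]))
for n,c in(("dial",(641,253)),("sel",(607,106))):
    x,y,d,e=line(c,3.6)
    for z in(.10,.108,.116):
        A,B=ray(p,x-d[0],y-d[1],z),ray(p,x+d[0],y+d[1],z);s=inv(B)-inv(A);X=ray(p,x,y,z)
        print(n,(round((x-300+.5)*7),round((y-205+.5)*7)),e.round(2),z,"skid",inv(X).round(4),"ang(cw from +x) deg",np.degrees(np.arctan2(-s[1],s[0])).round(1),"s5c px",((proj(q,X)[0]-[250,225]+.5)*4.2).round(0))
X=ray(p,*T(605.5,203),.078);print("zero stroke skid",inv(X).round(4),"centre",inv(ray(p,*T(605.5,266),.078)).round(4),"s5c",((proj(q,X)[0]-[250,225]+.5)*4.2).round(0))
for x,y in((360,375),(345,380),(375,380),(290,393),(390,395),(455,330),(460,345)):
    u,v=(x+.5)/4.2-.5+250,(y+.5)/4.2-.5+225;print((x,y),Q[round(v),round(u)],[inv(ray(q,u,v,z)).round(3).tolist() for z in(.078,.108)])
E
```

```text
dial (647, 249) [0.75 1.82] 0.1 skid [-0.0211 -0.1019] ang(cw from +x) deg -131.1 s5c px [371. 392.]
dial (647, 249) [0.75 1.82] 0.108 skid [-0.0212 -0.0995] ang(cw from +x) deg -131.1 s5c px [368. 376.]
dial (647, 249) [0.75 1.82] 0.116 skid [-0.0213 -0.0971] ang(cw from +x) deg -131.1 s5c px [366. 359.]
sel (609, 107) [0.75 1.61] 0.1 skid [ 0.0387 -0.0872] ang(cw from +x) deg -49.7 s5c px [460. 327.]
sel (609, 107) [0.75 1.61] 0.108 skid [ 0.0382 -0.0849] ang(cw from +x) deg -49.7 s5c px [458. 311.]
sel (609, 107) [0.75 1.61] 0.116 skid [ 0.0377 -0.0826] ang(cw from +x) deg -49.7 s5c px [455. 295.]
zero stroke skid [-0.0012 -0.0915] centre [-0.0281 -0.0909] s5c [391. 397.]
(360, 375) 145.66666666666666 [[-0.006, -0.073], [-0.024, -0.098]]
(345, 380) 58.333333333333336 [[-0.014, -0.072], [-0.032, -0.097]]
(375, 380) 118.0 [[-0.001, -0.079], [-0.02, -0.104]]
(290, 393) 82.0 [[-0.04, -0.067], [-0.057, -0.092]]
(390, 395) 172.33333333333334 [[-0.001, -0.091], [-0.02, -0.114]]
(455, 330) 72.33333333333333 [[0.051, -0.07], [0.03, -0.095]]
(460, 345) 46.0 [[0.047, -0.08], [0.026, -0.104]]
```

```bash
python3 - <<'E'
from h import *
p=read_camera("top");q=read_camera("scene")
inv=lambda X:(np.array([[np.cos(SK[2]),np.sin(SK[2])],[-np.sin(SK[2]),np.cos(SK[2])]])@(X[:2]-SK[:2]))
for u,v in((381,211),(382,205),(380,201),(373,197),(362,192)):
    print((u,v),[(z,proj(q,ray(p,u,v,z))[0].round(0).tolist(),inv(ray(p,u,v,z)).round(3).tolist()) for z in(.05,.1,.15,.2,.25)])
x,y=skw(-.0286,-.091);print(x,y)
plan([(.40,-.20,.2,-24),(x,y,.16,-47.3),(x,y,.11,-47.3),(x,y,.09,-47.3)])
E
```

```text
(381, 211) [(0.05, [369.0, 315.0], [0.069, -0.085]), (0.1, [365.0, 293.0], [0.065, -0.072]), (0.15, [361.0, 270.0], [0.061, -0.058]), (0.2, [357.0, 247.0], [0.057, -0.044]), (0.25, [353.0, 222.0], [0.053, -0.03])]
(382, 205) [(0.05, [377.0, 313.0], [0.087, -0.089]), (0.1, [373.0, 291.0], [0.083, -0.075]), (0.15, [369.0, 268.0], [0.078, -0.061]), (0.2, [365.0, 245.0], [0.073, -0.047]), (0.25, [361.0, 221.0], [0.069, -0.033])]
(380, 201) [(0.05, [380.0, 309.0], [0.1, -0.083]), (0.1, [376.0, 287.0], [0.095, -0.069]), (0.15, [372.0, 265.0], [0.089, -0.055]), (0.2, [368.0, 242.0], [0.084, -0.042]), (0.25, [364.0, 218.0], [0.079, -0.028])]
(373, 197) [(0.05, [378.0, 301.0], [0.112, -0.062]), (0.1, [375.0, 280.0], [0.106, -0.049]), (0.15, [371.0, 258.0], [0.101, -0.036]), (0.2, [367.0, 235.0], [0.095, -0.023]), (0.25, [363.0, 211.0], [0.09, -0.01])]
(362, 192) [(0.05, [374.0, 289.0], [0.127, -0.028]), (0.1, [371.0, 268.0], [0.121, -0.016]), (0.15, [367.0, 247.0], [0.115, -0.004]), (0.2, [364.0, 225.0], [0.109, 0.007]), (0.25, [360.0, 203.0], [0.103, 0.019])]
0.4877221736159283 -0.2960546019068374
t 45.6 now [0.3848 0.0274 0.1961] phi 1.39 tilt 0.03 F [-0.  -0.2 -0.1] op 0.281 ff 0.0 q [-11. -21. 131.  -0.  71.  78.]
[  0.4  -0.2   0.2 -24. ] tr [0.0129, 0.3035, -0.0052] tw [0.0001, 0.0004, 0.4232] rows 3.6
[  0.48772217  -0.2960546    0.16       -47.3       ] tr [0.1589, 0.0694, 0.0533] tw [0.0, -0.0, 0.3883] rows 2.2
[  0.48772217  -0.2960546    0.11       -47.3       ] tr [-0.0, -0.0, 0.0667] tw [0.0, 0.0, 0.0] rows 0.8
[  0.48772217  -0.2960546    0.09       -47.3       ] tr [-0.0, -0.0, 0.0267] tw [0.0, 0.0, 0.0] rows 0.3
```

Emit:
arm_command(steps=[{"translation":[0.013,0.3035,-0.005],"twist":[0,0,0.423],"fingers":-0.44},{"translation":[0.013,0.3035,-0.005],"twist":[0,0,0.423],"fingers":-0.44},{"translation":[0.013,0.3035,-0.005],"twist":[0,0,0.423],"fingers":-0.44},{"translation":[0.013,0.3035,-0.005],"twist":[0,0,0.423],"fingers":-0.44},{"translation":[0.013,0.3035,-0.005],"twist":[0,0,0.423],"fingers":-0.44}])

```text
time: 46.25
eef_pos: [0.4, -0.202, 0.2]
tcp_rot: [0.978, -0.209, -0.0, 0.0]
contact_force: [0.6, 1.4, 0.6]
opening: 0.276
finger_force: 0.0
```

Emit:
arm_command(steps=[{"translation":[0.159,0.0694,0.053],"twist":[0,0,0.388],"fingers":-0.44},{"translation":[0.159,0.0694,0.053],"twist":[0,0,0.388],"fingers":-0.44},{"translation":[0.159,0.0694,0.053],"twist":[0,0,0.388],"fingers":-0.44},{"translation":[0.159,0.0694,0.053],"twist":[0,0,0.388],"fingers":-0.44},{"translation":[0.159,0.0694,0.053],"twist":[0,0,0.388],"fingers":-0.44}])

```text
time: 46.88
eef_pos: [0.4878, -0.2939, 0.161]
tcp_rot: [0.917, -0.399, 0.0, 0.0]
contact_force: [0.3, 0.5, -0.0]
opening: 0.281
finger_force: 0.0
```

```bash
python3 - <<'E'
from h import *
x,y=skw(-.0286,-.091)
plan([(x,y,.118,-47.3),(x,y,.09,-47.3)])
E
```

```text
t 46.9 now [ 0.4878 -0.2939  0.161 ] phi -47.08 tilt 0.04 F [ 0.3  0.5 -0. ] op 0.281 ff 0.0 q [-41.   7. 109.   0.  64.  96.]
[  0.48772217  -0.2960546    0.118      -47.3       ] tr [0.002, 0.0021, 0.0574] tw [-0.0002, -0.0006, 0.0037] rows 0.7
[  0.48772217  -0.2960546    0.09       -47.3       ] tr [-0.0, -0.0, 0.0373] tw [0.0, 0.0, 0.0] rows 0.4
```

Emit:
arm_command(steps=[{"translation":[0.002,0.002,0.03],"twist":[0,0,0.003],"fingers":-0.44},{"translation":[0.002,0.002,0.057],"twist":[0,0,0.003],"fingers":-0.44},{"translation":[0.002,0.002,0.07],"twist":[0,0,0.003],"fingers":-0.44},{"translation":[0.002,0.002,0.08],"twist":[0,0,0.003],"fingers":-0.44},{"translation":[0.002,0.002,0.08],"twist":[0,0,0.003],"fingers":-0.44}])

```text
time: 47.5
eef_pos: [0.4879, -0.2969, 0.1004]
tcp_rot: [0.916, -0.401, 0.0, 0.0]
contact_force: [0.2, -0.2, -0.5]
opening: 0.28
finger_force: 0.0
```

```bash
python3 - <<'E'
from h import *
x,y=skw(-.0286,-.091)
plan([(x,y,.092,-47.3)])
E
```

```text
t 47.5 now [ 0.4879 -0.2969  0.1004] phi -47.33 tilt 0.01 F [ 0.2 -0.2 -0.5] op 0.280 ff 0.0 q [-41.  12. 111.  -0.  58.  96.]
[  0.48772217  -0.2960546    0.092      -47.3       ] tr [-0.001, -0.0006, 0.0112] tw [-0.0, -0.0001, -0.0005] rows 0.1
```

Emit:
arm_command(steps=[{"translation":[-0.001,-0.0006,0.005],"twist":[0,0,0],"fingers":-0.44},{"translation":[-0.001,-0.0006,0.01],"twist":[0,0,0],"fingers":-0.44},{"translation":[-0.001,-0.0006,0.01],"twist":[0,0,0],"fingers":-0.44},{"translation":[-0.001,-0.0006,0.01],"twist":[0,0,0],"fingers":-0.44}])

```text
time: 48.0
eef_pos: [0.4879, -0.2963, 0.0927]
tcp_rot: [0.916, -0.402, 0.0, -0.0]
contact_force: [0.2, -0.5, -0.2]
opening: 0.282
finger_force: 0.0
```

Emit:
arm_command(steps=[{"translation":[0,0,0],"twist":[0,0,0],"fingers":-1},{"translation":[0,0,0],"twist":[0,0,0],"fingers":-1},{"translation":[0,0,0],"twist":[0,0,0],"fingers":-1},{"translation":[0,0,0],"twist":[0,0,0],"fingers":-1},{"translation":[0,0,0],"twist":[0,0,0],"fingers":-1}], grip_force=25)

```text
time: 48.62
eef_pos: [0.4873, -0.2967, 0.0929]
tcp_rot: [0.916, -0.401, -0.001, 0.001]
contact_force: [-4.3, -1.2, 3.4]
opening: 0.12
finger_force: 29.9
```

```bash
python3 - <<'E'
from h import *
x,y=skw(-.0286,-.091)
plan([(x,y,.093,1.58)]);print(get_state()["wrist_torque"].round(2))
E
```

```text
t 48.6 now [ 0.4873 -0.2967  0.0929] phi -47.33 tilt 0.09 F [-4.3 -1.2  3.4] op 0.120 ff 29.9 q [-41.  12. 111.  -0.  57.  96.]
[ 0.48772217 -0.2960546   0.093       1.58      ] tr [-0.0002, -0.001, -0.0001] tw [0.001, 0.0011, -0.8152] rows 4.6
[-0.23  0.87 -0.  ]
```

Emit:
arm_command(steps=[{"translation":[0,0.0013,0],"twist":[0,0,-0.15],"fingers":-1},{"translation":[0,0.0013,0],"twist":[0,0,-0.3],"fingers":-1},{"translation":[0,0.0013,0],"twist":[0,0,-0.45],"fingers":-1},{"translation":[0,0.0013,0],"twist":[0,0,-0.6],"fingers":-1},{"translation":[0,0.0013,0],"twist":[0,0,-0.7],"fingers":-1}])

```text
time: 49.25
eef_pos: [0.4872, -0.2968, 0.0929]
tcp_rot: [0.999, -0.045, 0.0, -0.0]
contact_force: [-3.1, -0.5, 3.0]
opening: 0.122
finger_force: 29.8
```

```bash
python3 - <<'E'
from h import *
plan([(.4869,-.2970,.093,1.58)]);print(get_state()["wrist_torque"].round(2))
E
```

```text
t 49.2 now [ 0.4872 -0.2968  0.0929] phi -5.16 tilt 0.03 F [-3.1 -0.5  3. ] op 0.122 ff 29.8 q [-42.  12. 111.   0.  57.  54.]
[ 0.4869 -0.297   0.093   1.58  ] tr [-0.0003, 0.0004, -0.0001] tw [-0.0005, -0.0001, -0.1123] rows 0.6
[0.01 0.5  0.02]
```

Emit:
arm_command(steps=[{"translation":[-0.0008,0,0],"twist":[0,0,-0.112],"fingers":-1},{"translation":[-0.0008,0,0],"twist":[0,0,-0.112],"fingers":-1},{"translation":[-0.0008,0,0],"twist":[0,0,-0.112],"fingers":-1},{"translation":[-0.0008,0,0],"twist":[0,0,-0.112],"fingers":-1},{"translation":[-0.0008,0,0],"twist":[0,0,-0.112],"fingers":-1}])

```text
time: 49.88
eef_pos: [0.4871, -0.2968, 0.0929]
tcp_rot: [1.0, 0.012, 0.001, -0.0]
contact_force: [0.5, 1.4, 2.4]
opening: 0.121
finger_force: 29.7
```

```bash
python3 - <<'E'
from h import *
plan([(.4869,-.2970,.093,1.58)]);print(get_state()["wrist_torque"].round(2))
E
```

```text
t 49.9 now [ 0.4871 -0.2968  0.0929] phi 1.32 tilt 0.09 F [0.5 1.4 2.4] op 0.121 ff 29.7 q [-42.  12. 111.   0.  57.  47.]
[ 0.4869 -0.297   0.093   1.58  ] tr [-0.0003, 0.0003, -0.0001] tw [0.0, -0.0014, -0.0043] rows 0.0
[ 0.24 -0.23 -0.07]
```

Emit:
arm_command(steps=[{"translation":[0,0,0],"twist":[0,0,-0.0045],"fingers":-1},{"translation":[0,0,0],"twist":[0,0,-0.0045],"fingers":-0.44},{"translation":[0,0,0],"twist":[0,0,-0.0045],"fingers":-0.44},{"translation":[0,0,0],"twist":[0,0,-0.0045],"fingers":-0.44},{"translation":[0,0,-0.06],"twist":[0,0,-0.0045],"fingers":-0.44}])

```text
time: 50.5
eef_pos: [0.4838, -0.2948, 0.1335]
tcp_rot: [1.0, 0.014, -0.004, -0.003]
contact_force: [1.0, -0.4, 0.2]
opening: 0.281
finger_force: 0.0
```

Emit:
arm_command(steps=[{"translation":[0,0,-0.09],"twist":[0,0,0],"fingers":-0.44},{"translation":[-0.08,-0.05,-0.09],"twist":[0,0,0],"fingers":-0.44},{"translation":[-0.13,-0.13,-0.09],"twist":[0,0,-0.17],"fingers":-0.44},{"translation":[-0.13,-0.21,-0.09],"twist":[0,0,-0.34],"fingers":-0.44},{"translation":[-0.13,-0.29,-0.09],"twist":[0,0,-0.5],"fingers":-0.44}])

```text
time: 51.12
eef_pos: [0.3822, -0.0895, 0.2051]
tcp_rot: [0.962, 0.274, 0.0, 0.0]
contact_force: [0.8, 0.1, 0.1]
opening: 0.281
finger_force: 0.0
```

```bash
python3 - <<'E'
from h import *
plan([(.385,.03,.19,50)])
E
```

```text
t 51.1 now [ 0.3822 -0.0895  0.2051] phi 31.81 tilt 0.05 F [0.8 0.1 0.1] op 0.281 ff 0.0 q [-28. -21. 129.   0.  72.  30.]
[3.85e-01 3.00e-02 1.90e-01 5.00e+01] tr [0.0872, -0.1335, 0.0201] tw [0.0008, -0.0004, -0.3031] rows 1.9
```

Out of the way; now a numeric check of the dial and that everything still stands as before.

Emit:
arm_command(steps=[{"translation":[0.087,-0.1335,0.01],"twist":[0,0,-0.303],"fingers":-0.44},{"translation":[0.087,-0.1335,0.01],"twist":[0,0,-0.303],"fingers":-0.44},{"translation":[0.087,-0.1335,0.01],"twist":[0,0,-0.303],"fingers":-0.44},{"translation":[0.087,-0.1335,0.01],"twist":[0,0,-0.303],"fingers":-0.44}])

```text
time: 51.62
eef_pos: [0.3862, 0.0285, 0.1977]
tcp_rot: [0.907, 0.421, -0.0, 0.0]
contact_force: [-0.6, -0.7, 0.6]
opening: 0.277
finger_force: 0.0
```

```bash
cat >> h.py <<'E'
inv=lambda X:(np.array([[np.cos(SK[2]),np.sin(SK[2])],[-np.sin(SK[2]),np.cos(SK[2])]])@(X[:2]-SK[:2]))
def avg(n,k=4):
    I=[read_camera(n) for _ in range(k)];return I[-1],np.mean([i["pixels"].astype(float) for i in I],0)
def barline(p,P,cx,cy,guess,z=.108):
    # best bar-line angle (deg cw from skid +x): sample brightness along rays from the axis
    G=P.mean(2).astype(np.float32);out=[]
    for a in np.arange(guess-30,guess+30.1,.5):
        r=np.linspace(.004,.016,25);X=np.array([(*skw(cx+t*np.cos(np.radians(a)),cy-t*np.sin(np.radians(a))),z) for t in r])
        uv=proj(p,X).astype(np.float32);out.append((cv2.remap(G,uv[None,:,0],uv[None,:,1],cv2.INTER_CUBIC).mean(),a))
    o=np.array(out);w=np.clip(o[:,0]-np.percentile(o[:,0],60),0,None);return (w*o[:,1]).sum()/w.sum(),o[o[:,0].argmax()]
E
python3 - <<'E'
from h import *
p,P=avg("top");cv2.imwrite("pics/t6.png",P[:,:,::-1])
print("dial now",barline(p,P,-.0286,-.091,0));print("sel now",barline(p,P,.031,-.091,-51.6))
P0=cv2.imread("pics/t5.png")[:,:,::-1].astype(float)
print("dial before",barline(p,P0,-.0286,-.091,48.9))
d=np.abs(P-P0).mean(2);print("diff blocks >6:",[(int(v),int(u)) for v,u in np.argwhere(d>12)][::6])
x,y=skw(.031,-.091);print(x,y)
plan([(.43,-.20,.2,52),(x,y,.16,53.1),(x,y,.1,53.1)])
E
```

```text
dial now (np.float64(0.24860323529081987), array([110.12839508,   0.5       ]))
sel now (np.float64(-41.65645807636626), array([ 94.60736084, -42.1       ]))
dial before (np.float64(47.86339093031197), array([95.87468719, 47.9       ]))
diff blocks >6: [(236, 387), (237, 388), (238, 390), (239, 390), (240, 390), (241, 391), (242, 391), (256, 293), (257, 295), (258, 295), (259, 293), (260, 264), (260, 293), (260, 299), (261, 290), (261, 296), (262, 265), (262, 290), (262, 296), (263, 287), (263, 293), (263, 299), (264, 288), (264, 298), (265, 284), (265, 290), (265, 300), (266, 289), (266, 298), (267, 290), (268, 288), (268, 295), (269, 294), (270, 295), (270, 308), (271, 307), (272, 302), (272, 312), (274, 263), (275, 267), (276, 258), (277, 256), (278, 256), (279, 304), (282, 308), (283, 308), (284, 304), (285, 265), (286, 303), (289, 264), (291, 255), (292, 257), (295, 263), (297, 263), (299, 268), (300, 270), (300, 276), (301, 271), (301, 277), (301, 303), (302, 279), (302, 285), (303, 282), (303, 288), (304, 285), (304, 291), (305, 289), (305, 295), (306, 295), (307, 297), (308, 
[... 656 characters left out ...]
73, 243), (376, 241), (380, 240), (383, 239), (386, 239), (389, 217), (390, 238), (392, 238), (394, 233), (419, 224)]
0.5472994746089161 -0.2944098507430047
t 51.8 now [0.3865 0.0273 0.1977] phi 49.63 tilt 0.01 F [-0.2  0.1  0.1] op 0.282 ff 0.0 q [-11. -21. 130.  -0.  71.  29.]
[ 0.43 -0.2   0.2  52.  ] tr [-0.1933, 0.2405, -0.003] tw [0.0002, 0.0001, -0.0394] rows 3.7
[ 0.54729947 -0.29440985  0.16       53.1       ] tr [-0.0029, 0.2007, 0.0533] tw [0.0, 0.0, -0.0183] rows 2.5
[ 0.54729947 -0.29440985  0.1        53.1       ] tr [0.0, -0.0, 0.08] tw [0.0, 0.0, 0.0] rows 1.0[ WARN:0@6.287] global loadsave.cpp:1063 imwrite_ Unsupported depth image for selected encoder is fallbacked to CV_8U.
```

Emit:
arm_command(steps=[{"translation":[-0.193,0.2405,-0.003],"twist":[0,0,-0.039],"fingers":-0.44},{"translation":[-0.193,0.2405,-0.003],"twist":[0,0,-0.039],"fingers":-0.44},{"translation":[-0.193,0.2405,-0.003],"twist":[0,0,-0.039],"fingers":-0.44},{"translation":[-0.193,0.2405,-0.003],"twist":[0,0,-0.039],"fingers":-0.44},{"translation":[-0.193,0.2405,-0.003],"twist":[0,0,-0.039],"fingers":-0.44}])

```text
time: 52.45
eef_pos: [0.4304, -0.2022, 0.2]
tcp_rot: [0.9, 0.437, -0.0, 0.0]
contact_force: [-0.9, 0.9, -1.0]
opening: 0.281
finger_force: 0.0
```

Emit:
arm_command(steps=[{"translation":[-0.003,0.2,0.04],"twist":[0,0,-0.018],"fingers":-0.44},{"translation":[-0.003,0.2,0.04],"twist":[0,0,-0.018],"fingers":-0.44},{"translation":[-0.003,0.2,0.04],"twist":[0,0,-0.018],"fingers":-0.44},{"translation":[-0.003,0.2,0.04],"twist":[0,0,-0.018],"fingers":-0.44},{"translation":[-0.003,0.2,0.04],"twist":[0,0,-0.018],"fingers":-0.44}])

```text
time: 53.08
eef_pos: [0.5469, -0.2913, 0.1698]
tcp_rot: [0.894, 0.448, -0.0, -0.001]
contact_force: [-0.7, 0.1, -0.2]
opening: 0.282
finger_force: 0.0
```

```bash
python3 - <<'E'
from h import *
x,y=skw(.032,-.0917);print(x,y)
plan([(x,y,.102,53.15)])
E
```

```text
0.54831841130032 -0.2950819876478916
t 53.1 now [ 0.5469 -0.2913  0.1698] phi 53.23 tilt 0.08 F [-0.7  0.1 -0.2] op 0.282 ff 0.0 q [-37.  13. 101.   0.  66.  -1.]
[ 0.54831841 -0.29508199  0.102      53.15      ] tr [-0.003, 0.0047, 0.0904] tw [-0.0013, -0.0002, 0.0014] rows 1.1
```

Emit:
arm_command(steps=[{"translation":[-0.003,0.004,0.03],"twist":[0,0,0],"fingers":-0.44},{"translation":[-0.003,0.004,0.06],"twist":[0,0,0],"fingers":-0.44},{"translation":[-0.003,0.004,0.08],"twist":[0,0,0],"fingers":-0.44},{"translation":[-0.003,0.004,0.09],"twist":[0,0,0],"fingers":-0.44},{"translation":[-0.003,0.004,0.09],"twist":[0,0,0],"fingers":-0.44}])

```text
time: 53.7
eef_pos: [0.5486, -0.2954, 0.1024]
tcp_rot: [0.894, 0.448, -0.0, -0.0]
contact_force: [0.6, -0.9, 0.2]
opening: 0.283
finger_force: 0.0
```

```bash
python3 - <<'E'
from h import *
x,y=skw(.032,-.0917)
plan([(x,y,.093,53.15)])
E
```

```text
t 53.7 now [ 0.5486 -0.2954  0.1024] phi 53.24 tilt 0.03 F [ 0.6 -0.9  0.2] op 0.283 ff 0.0 q [-38.  18. 103.   0.  59.  -1.]
[ 0.54831841 -0.29508199  0.093      53.15      ] tr [0.0001, -0.0005, 0.0125] tw [-0.0004, -0.0, 0.0016] rows 0.1
```

Emit:
arm_command(steps=[{"translation":[0,0,0.006],"twist":[0,0,0],"fingers":-0.44},{"translation":[0,0,0.012],"twist":[0,0,0],"fingers":-0.44},{"translation":[0,0,0.012],"twist":[0,0,0],"fingers":-0.44},{"translation":[0,0,0.012],"twist":[0,0,0],"fingers":-0.44}])

```text
time: 54.2
eef_pos: [0.5489, -0.2958, 0.0935]
tcp_rot: [0.894, 0.448, 0.0, 0.0]
contact_force: [0.1, 0.2, -0.5]
opening: 0.281
finger_force: 0.0
```

Emit:
arm_command(steps=[{"translation":[0,0,0],"twist":[0,0,0],"fingers":-1},{"translation":[0,0,0],"twist":[0,0,0],"fingers":-1},{"translation":[0,0,0],"twist":[0,0,0],"fingers":-1},{"translation":[0,0,0],"twist":[0,0,0],"fingers":-1},{"translation":[0,0,0],"twist":[0,0,0],"fingers":-1}], grip_force=30)

```text
time: 54.82
eef_pos: [0.5493, -0.296, 0.0937]
tcp_rot: [0.894, 0.448, 0.0, 0.001]
contact_force: [2.8, -2.3, 0.6]
opening: 0.12
finger_force: 34.7
```

```bash
python3 - <<'E'
from h import *
x,y=skw(.032,-.0917)
plan([(x,y,.093,-15.6)]);print(get_state()["wrist_torque"].round(2))
E
```

```text
t 54.8 now [ 0.5493 -0.296   0.0937] phi 53.24 tilt 0.09 F [ 2.8 -2.3  0.6] op 0.120 ff 34.7 q [-38.  18. 103.   0.  58.  -1.]
[  0.54831841  -0.29508199   0.093      -15.6       ] tr [0.0003, -0.0018, 0.001] tw [0.0013, -0.001, 1.1473] rows 6.4
[-0.25 -0.41 -0.  ]
```

Emit:
arm_command(steps=[{"translation":[0,0.0014,0],"twist":[0,0,0.15],"fingers":-1},{"translation":[0,0.0014,0],"twist":[0,0,0.3],"fingers":-1},{"translation":[0,0.0014,0],"twist":[0,0,0.45],"fingers":-1},{"translation":[0,0.0014,0],"twist":[0,0,0.6],"fingers":-1},{"translation":[0,0.0014,0],"twist":[0,0,0.75],"fingers":-1}])

```text
time: 55.45
eef_pos: [0.5488, -0.2952, 0.0937]
tcp_rot: [0.998, 0.069, -0.001, -0.002]
contact_force: [-1.7, 3.0, 3.7]
opening: 0.116
finger_force: 35.3
```

Emit:
arm_command(steps=[{"translation":[0,0,0],"twist":[0,0,0.1],"fingers":-1},{"translation":[0,0,0],"twist":[0,0,0.2],"fingers":-1},{"translation":[0,0,0],"twist":[0,0,0.3],"fingers":-1},{"translation":[0,0,0],"twist":[0,0,0.397],"fingers":-1},{"translation":[0,0,0],"twist":[0,0,0.397],"fingers":-1}])

```text
time: 56.08
eef_pos: [0.5489, -0.2946, 0.0937]
tcp_rot: [0.991, -0.135, -0.002, -0.002]
contact_force: [-2.2, 5.1, 5.3]
opening: 0.117
finger_force: 35.4
```

Emit:
arm_command(steps=[{"translation":[0,0,0],"twist":[0,0,0],"fingers":-1},{"translation":[0,0,0],"twist":[0,0,0],"fingers":-1},{"translation":[0,0,0],"twist":[0,0,0],"fingers":-1}])

```text
time: 56.45
eef_pos: [0.5489, -0.2946, 0.0937]
tcp_rot: [0.991, -0.135, -0.002, -0.002]
contact_force: [-2.3, 5.2, 5.5]
opening: 0.116
finger_force: 35.4
```

```bash
python3 - <<'E'
from h import *
plan([]);print(get_state()["wrist_torque"].round(2))
E
```

```text
t 56.5 now [ 0.5489 -0.2946  0.0937] phi -15.47 tilt 0.29 F [-2.3  5.2  5.5] op 0.116 ff 35.4 q [-38.  18. 103.   0.  59.  68.]
[0.87 0.38 0.01]
```

Selector turned; release, back off to the side and check numerically.

Emit:
arm_command(steps=[{"translation":[0,-0.001,0],"twist":[0,0,0],"fingers":-0.44},{"translation":[0,-0.001,0],"twist":[0,0,0],"fingers":-0.44},{"translation":[0,-0.001,0],"twist":[0,0,0],"fingers":-0.44},{"translation":[0,-0.001,-0.06],"twist":[0,0,0],"fingers":-0.44},{"translation":[0,-0.001,-0.12],"twist":[0,0,0],"fingers":-0.44}])

```text
time: 57.08
eef_pos: [0.5493, -0.2955, 0.1834]
tcp_rot: [0.991, -0.135, -0.001, -0.0]
contact_force: [0.5, -0.8, -0.0]
opening: 0.282
finger_force: 0.0
```

Emit:
arm_command(steps=[{"translation":[-0.08,-0.02,-0.03],"twist":[0,0,0],"fingers":-0.44},{"translation":[-0.16,-0.05,-0.03],"twist":[0,0,0],"fingers":-0.44},{"translation":[-0.22,-0.1,-0.03],"twist":[0,0,0],"fingers":-0.44},{"translation":[-0.26,-0.16,-0.03],"twist":[0,0,0],"fingers":-0.44},{"translation":[-0.28,-0.22,-0.03],"twist":[0,0,0],"fingers":-0.44}])

```text
time: 57.7
eef_pos: [0.3907, -0.079, 0.2058]
tcp_rot: [0.991, -0.136, 0.0, 0.0]
contact_force: [0.4, -0.2, -0.3]
opening: 0.278
finger_force: 0.0
```

```bash
python3 - <<'E'
from h import *
plan([(.385,.03,.2,-10)])
E
```

```text
t 57.7 now [ 0.3907 -0.079   0.2058] phi -15.66 tilt 0.05 F [ 0.4 -0.2 -0.3] op 0.278 ff 0.0 q [-26. -20. 128.  -0.  71.  80.]
[  0.385   0.03    0.2   -10.   ] tr [-0.0465, -0.1379, 0.0077] tw [0.0002, -0.0008, -0.0943] rows 1.7
```

Emit:
arm_command(steps=[{"translation":[-0.046,-0.138,0],"twist":[0,0,0],"fingers":-0.44},{"translation":[-0.046,-0.138,0],"twist":[0,0,0],"fingers":-0.44},{"translation":[-0.046,-0.138,0],"twist":[0,0,0],"fingers":-0.44},{"translation":[-0.046,-0.138,0],"twist":[0,0,0],"fingers":-0.44}])

```text
time: 58.2
eef_pos: [0.3865, 0.0284, 0.206]
tcp_rot: [0.991, -0.135, 0.0, 0.0]
contact_force: [0.2, -0.4, 0.7]
opening: 0.284
finger_force: 0.0
```

```bash
python3 - <<'E'
from h import *
p,P=avg("top");q,Q=avg("scene",3)
P0=cv2.imread("pics/t6.png")[:,:,::-1].astype(float);P5=cv2.imread("pics/t5.png")[:,:,::-1].astype(float);Q5=cv2.imread("pics/s5.png")[:,:,::-1].astype(float)
print("dial",barline(p,P,-.0292,-.0917,0))
c=inv(np.array([.5491,-.2954]));print("sel axis",c,"now",barline(p,P,*c,17),"before",barline(p,P0,*c,-51))
d=np.abs(P-P5).mean(2);a=np.argwhere(d[:,305:]>10);print("top changes",a.min(0)+[0,305],a.max(0)+[0,305],len(a),"skid/housing max diff",d[205:256,306:372].max().round(1),"left",d[100:255,110:240].max().round(1))
e=np.abs(Q-Q5).mean(2);b=np.argwhere(e[:,240:]>12)+[0,240];print("scene changes",len(b),b.min(0),b.max(0),"bolts",e[245:325,258:322].max().round(1),"tape,meter,vials",e[225:325,340:450].max().round(1))
print("bolts",[(np.round(r["point"]).tolist(),round(r["conf"],2)) for r in recognise(q,"ubolt0")])
E
```

```text
dial (np.float64(-3.4033316603215016), array([109.51190186,  -3.        ]))
sel axis [ 0.03277252 -0.09203946] now (np.float64(9.343827057340574), array([101.62563324,   9.        ])) before (np.float64(-52.70368923534605), array([ 94.69911194, -53.        ]))
top changes [215 305] [367 393] 307 skid/housing max diff 1.9 left 2.1
scene changes 306 [296 321] [327 368] bolts 14.7 tape,meter,vials 174.0
bolts [([294.0, 307.0], 0.85), ([270.0, 285.0], 0.76), ([282.0, 296.0], 0.74), ([258.0, 274.0], 0.7), ([301.0, 300.0], 0.22)]
```

```bash
python3 - <<'E'
from h import *
p,P=avg("top",4);P0=cv2.imread("pics/t6.png")[:,:,::-1].astype(float)
print("dial same centre",barline(p,P,-.0286,-.091,0)[0],"dial diff",np.abs(P-P0).mean(2)[236:256,376:400].max().round(1))
G=P.mean(2)
def pca(cx,cy,a,r=.0095,R=2.6,z=.108):
    X=(*skw(cx+r*np.cos(np.radians(a)),cy-r*np.sin(np.radians(a))),z);x,y=proj(p,X)[0];v,u=np.mgrid[0:420,0:560]
    for _ in range(6):
        m=np.hypot(u-x,v-y)<R;w=np.where(m,np.clip(G-np.percentile(G[m],45),0,None),0);x,y=(w*u).sum()/w.sum(),(w*v).sum()/w.sum()
    C=np.cov(np.array([u[m],v[m]]),aweights=w[m]);e,V=np.linalg.eigh(C);d=V[:,1]
    s=inv(ray(p,x+d[0],y+d[1],z))-inv(ray(p,x-d[0],y-d[1],z));return inv(ray(p,x,y,z)).round(4),np.degrees(np.arctan2(-s[1],s[0])).round(1)
for R in(2.6,3.2):print("sel pca",pca(.0325,-.092,14,R=R),"dial pca",pca(-.029,-.0914,0,R=R))
print(G[210:232,378:398].astype(int))
E
```

```text
dial same centre 0.2726945352688886 dial diff 1.7
sel pca (array([ 0.0464, -0.0958]), np.float64(-139.5)) dial pca (array([-0.0175, -0.0911]), np.float64(-177.9))
sel pca (array([ 0.0496, -0.0978]), np.float64(-89.1)) dial pca (array([-0.0182, -0.091 ]), np.float64(-177.6))
[[136  79  42  42  61 107 159 191 201 204 206 205 203 202 202 204 205 207
  207 206]
 [120  70  44  52  70 101 143 173 184 191 197 194 188 184 185 189 195 199
  201 202]
 [ 98  65  55  66  88 106 122 138 150 162 173 171 156 148 148 153 163 171
  177 185]
 [ 74  60  56  67  91 105  97  94 106 125 140 141 119 102 102 105 112 125
  140 158]
 [ 81  67  49  52  72  84  70  58  70  91 106 111  92  80  86  83  75  88
  110 140]
 [116  91  52  37  46  53  45  37  44  57  69  83  87  89  97  96  80  71
   85 130]
 [128 100  53  33  32  34  34  32  30  32  49  82 102  98  99 103  94  72
   69 120]
 [100  78  44  31  32  36  38  34  27  30  57  93 106  90  86  96  92  71
   64 113]
 [ 58  47  32  31  37  42  43  37  26  36  71  99  93  68  63  74  72  56
   59 110]
 [ 35  31  28  33  40  44  42  35  26  40  80 102  82  47  4
[... 345 characters left out ...]
  30  32
   46  91]
 [ 31  28  26  28  31  31  25  20  25  31  32  31  29  28  28  30  31  32
   47  92]
 [ 31  29  26  25  29  28  21  20  26  31  31  28  28  27  30  30  31  32
   47  94]
 [ 32  31  27  25  25  23  19  19  25  28  27  26  28  28  30  31  31  32
   48  96]
 [ 32  32  30  26  23  20  16  17  20  23  23  24  27  29  30  31  31  33
   48  97]
 [ 32  32  30  29  24  20  18  17  18  20  22  25  28  31  31  31  31  32
   47  95]
 [ 32  32  32  31  27  22  19  19  20  21  25  28  31  31  31  31  31  32
   46  92]
 [ 32  32  32  32  28  23  21  24  28  27  29  30  31  31  32  31  31  32
   44  87]
 [ 32  32  32  31  30  26  28  44  56  47  34  31  31  31  30  31  31  32
   42  83]]
```

```bash
python3 - <<'E'
from h import *
p,P=avg("top",4);G=P.mean(2);G6=cv2.imread("pics/t6.png").astype(float).mean(2);G5=cv2.imread("pics/t5.png").astype(float).mean(2)
v,u=np.mgrid[0:420,0:560]
def model(cx,cy,a,r0,r1,A,bg,sg,U,V):
    r=np.linspace(r0,r1,15);X=np.c_[np.array([skw(cx+t*np.cos(a),cy-t*np.sin(a)) for t in r]),np.full(15,.108)];q=proj(p,X)
    return bg+A*np.exp(-((U[:,None]-q[:,0])**2+(V[:,None]-q[:,1])**2)/2/sg**2).mean(1)*(r1-r0)/.01
def pix(cx,cy,a,g):  # pixels near the line only
    q=proj(p,(*skw(cx+.009*np.cos(a),cy-.009*np.sin(a)),.108))[0];m=(np.hypot(u-q[0],v-q[1])<3.2)
    e=proj(p,(*skw(cx+.016*np.cos(a),cy-.016*np.sin(a)),.108))[0];c=proj(p,(*skw(cx,cy),.108))[0];d=(e-c)/np.linalg.norm(e-c)
    m&=((u-e[0])*d[0]+(v-e[1])*d[1]<0);return u[m],v[m],g[m]
D=[pix(.0325,-.092,-.9,G5),pix(.0325,-.092,-.9,G6),pix(.0325,-.092,.25,G)]
E=[pix(-.029,-.0915,.85,G5),pix(-.029,-.0915,0,G6),pix(-.029,-.0915,0,G)]
def res(s):
    cx,cy,th,dx,dy,t5,t6,r0,r1,sg=s[:10];o=[]
    for i,(d,a,c) in enumerate(zip(D+E,[-.9,-.9,th,t5,t6,t6],[(cx,cy)]*3+[(dx,dy)]*3)):
        o.append((model(*c,a,r0,r1,s[10+2*i],s[11+2*i],sg,d[0],d[1])-d[2])/10)
    return np.concatenate(o+[[(r0-.004)/.004,(r1-.016)/.004]])
s0=[.0325,-.092,.25,-.029,-.0915,.85,0,.004,.016,1.1]+[70,30]*6
r=least_squares(res,s0);s=r.x;print("sel axis",s[:2].round(4),"sel line rad right of +x",s[2].round(3),"-> selector",(s[2]+.9).round(3));print("dial axis",s[3:5].round(4),"before",s[5].round(3),"now",s[6].round(3),"r",s[7:10].round(4),"cost",r.cost.round(2))
J=np.linalg.pinv(r.jac.T@r.jac)*2*r.cost/len(r.fun);print("sd",np.sqrt(np.diag(J))[:7].round(4))
E
```

```text
sel axis [ 0.0338 -0.0905] sel line rad right of +x 0.384 -> selector 1.284
dial axis [-0.0279 -0.091 ] before 0.909 now 0.022 r [-8.0000e-04  2.1400e-02  1.1901e+00] cost 40.97
sd [0.0002 0.0003 0.0384 0.0005 0.0002 0.041  0.0264]
```

```bash
python3 -c "
from plant import *
print(sign_off())"
```

```text
the job is handed in; nothing more can be done
None
```

I handed the job in at about 60 s of the 210 s: the housing lies in the saddles about 1 mm off centre, clamped by all four U-bolts. The dial was then set to zero (about 0.02 rad by picture). Last, the selector was turned to the two strokes; the picture puts it at about 1.28 rad, and that detent, at 1.2, is the nearest.

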